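# Strip the tube disc off an inclined tube rotator for washing

### The job

Strip the tube rotator for cleaning: turn its two-eared nut until the ears line up with the spindle's tongue, take it off and set it in the shallow steel tray, then take off the spacer ring and lay it in that tray beside the nut, then take off the tube disc and lay it in the grey plastic wash tray. Set each one down gently, flat and the same way up as it sat on the spindle, without forcing the nut, and leave the bottle, beaker, tube rack and support stand where they are.

Things in the scene. Friction and masses are not known exactly. Their poses are not given: they have to be found in the camera images.
- rotator: Bench tube rotator, fixed: white base 210 x 160 mm, 44 mm high; grey gear-motor in a yoke; spindle leaning 35 degrees from vertical, roughly towards the robot. Origin: on the spindle's axis, on the seat flange the disc rests on, 142 mm above the bench. z: along the spindle, outwards and up; x: straight up the slope; y: level. The base reaches, level, 143 mm behind the origin and 67 mm in front of it.
- spindle_tip (a point): End of the rotator's spindle, 65 mm from the seat (axes as the rotator's). The spindle does not turn: shaft 22 mm in diameter up to 46.5 mm from the seat, neck 10 mm in diameter to 57 mm, then a flat cross tongue, 22 mm long along x and 10 mm along y, to the end. On it from the seat: disc (0 to 30 mm), spacer (30 to 42), nut (42 to 68), all loose, bores 25 mm.
- nut_mid (a point): Centre (half-way up) of the aluminium bayonet nut, 26 mm high, 70 to 120 g: round body 40 mm in diameter, 12 mm high, with two upright ears on top, 14 mm high, 30 mm long along x, 6 mm thick, their flat outer faces 40 mm apart across y, flush with the body (grip here, closing along y). z: up, from the body to the ears. Open in the middle: the tongue is seen between the ears.
- nut_slot (a point): The nut's inner slot (axes as nut_mid, 4 mm below it): 26 mm along x, 15 mm along y, 6 mm deep. It starts locked behind the tongue, 0.6 to 1.3 rad clockwise (seen from the spindle's end) of release; turned anticlockwise by that much, its x along the tongue (within 0.2 rad, either way round), the nut lifts straight off along the spindle, free after 23 mm. 3 mm play, no thread, no stop.
- spacer_mid (a point): Centre of the steel spacer ring: outside 40 mm, bore 25 mm, 12 mm thick, 70 g; z is its axis. It lies between the nut and the disc's hub; free of the spindle after 35 mm of travel. Like the nut and the disc it is loose on the shaft and hangs up to 1.5 mm down the slope from the spindle's axis: eased back on to the axis, it draws off without binding.
- disc_hub (a point): Middle of the hub of the white plastic tube disc, on its axis, 19 mm above its flat underside: plate 140 mm in diameter, 8 mm thick; hub 34 mm in diameter standing 22 mm above the plate (grip here); ten black tube clips, 13 mm high, on the plate 55 to 64 mm from the axis. 25 mm bore right through, 160 to 260 g. z: from the underside out through the hub. Free of the spindle after 65 mm of travel.
- parts_tray: Shallow steel tray for small parts, fixed: 170 mm along x, 130 mm along y, 16 mm high, walls and floor 3 mm, empty. Origin: centre of its underside on the bench.
- wash_tray: Grey plastic wash tray, fixed: 200 x 200 mm, 30 mm high, walls and floor 4 mm, empty. Origin: centre of its underside on the bench.
- bottle: Bystander: loose amber bottle, 66 mm in diameter, 165 mm high, upright. Origin: centre of its underside.
- beaker: Bystander: loose glass beaker, 66 mm in diameter, 90 mm high. Origin: centre of its underside.
- tube_rack: Bystander: loose white rack with capped tubes, 60 mm along x, 130 mm along y, 90 mm high. Origin: centre of its underside.
- stand: Bystander: loose support stand, base 120 mm along x, 150 mm along y, 12 mm high; a 12 mm rod stands 30 mm to -x of the centre, 472 mm high, with a clamp at 300 mm that points to +x, reaching 140 mm from the centre. Origin: centre of its underside.
There are look-alikes about, which are no part of the job. Several things look just like the parts_tray: the one meant starts farthest from the robot's base.

How it is judged (in metres and radians):
On the way, in this order (a step that is already met when the one before it is completed fails the run):
1. the nut is turned until its ears line up with the tongue while still on the spindle (x of nut_mid in the frame of rotator between -0.006 and 0.006 m and y of nut_mid in the frame of rotator between -0.006 and 0.006 m and z of nut_mid in the frame of rotator below 0.07 m and angle between the x axis of nut_mid and the x axis of rotator, either way round below 0.3 rad), for 0.05 s.
2. the nut is off and stands in the steel tray, spacer and disc still seated on the spindle (x of nut_mid in the frame of parts_tray between -0.068 and 0.068 m and y of nut_mid in the frame of parts_tray between -0.048 and 0.048 m and z of nut_mid in the frame of parts_tray below 0.022 m and angle between nut_mid's own z axis and vertical below 0.15 rad and linear speed of nut below 0.02 m/s and contact force between the fingers and nut below 0.05 N and x of spacer_mid in the frame of rotator between -0.006 and 0.006 m and y of spacer_mid in the frame of rotator between -0.006 and 0.006 m and z of spacer_mid in the frame of rotator between 0.03 and 0.042 m and x of disc_hub in the frame of rotator between -0.006 and 0.006 m and y of disc_hub in the frame of rotator between -0.006 and 0.006 m and z of disc_hub in the frame of rotator between 0.013 and 0.025 m), for 0.1 s.
3. the spacer is off and lies in the steel tray, disc still seated on the spindle (x of spacer_mid in the frame of parts_tray between -0.068 and 0.068 m and y of spacer_mid in the frame of parts_tray between -0.048 and 0.048 m and z of spacer_mid in the frame of parts_tray below 0.015 m and angle between each of spacer_mid, nut_mid's own z axis and vertical below 0.15 rad and linear speed of each of spacer, nut below 0.02 m/s and contact force between the fingers and spacer below 0.05 N and x of nut_mid in the frame of parts_tray between -0.068 and 0.068 m and y of nut_mid in the frame of parts_tray between -0.048 and 0.048 m and z of nut_mid in the frame of parts_tray below 0.022 m and x of disc_hub in the frame of rotator between -0.006 and 0.006 m and y of disc_hub in the frame of rotator between -0.006 and 0.006 m and z of disc_hub in the frame of rotator between 0.013 and 0.025 m), for 0.1 s.
At the end, for the whole second after the job is handed in: The nut (ears up) and the spacer ring lie flat side by side on the floor of the steel tray (tilt under 0.15 rad, wholly inside), and the disc lies flat, hub up, on the floor of the wash tray (tilt under 0.1 rad); all released and at rest (x of nut_mid in the frame of parts_tray between -0.068 and 0.068 m and y of nut_mid in the frame of parts_tray between -0.048 and 0.048 m and z of nut_mid in the frame of parts_tray below 0.022 m and angle between each of nut_mid, spacer_mid's own z axis and vertical below 0.15 rad and linear speed of each of nut, spacer, disc below 0.02 m/s and x of spacer_mid in the frame of parts_tray between -0.068 and 0.068 m and y of spacer_mid in the frame of parts_tray between -0.048 and 0.048 m and z of spacer_mid in the frame of parts_tray below 0.015 m and x of disc_hub in the frame of wash_tray between -0.032 and 0.032 m and y of disc_hub in the frame of wash_tray between -0.032 and 0.032 m and z of disc_hub in the frame of wash_tray below 0.03 m and angle between disc_hub's own z axis and vertical below 0.1 rad and contact force between the fingers and nut below 0.05 N and contact force between the fingers and spacer below 0.05 N and contact force between the fingers and disc below 0.05 N); the robot touches nothing.
It fails at once if the bottle, beaker, tube rack or support stand is shifted more than 15 mm or tipped (distance of any of bottle, beaker, tube_rack, stand from where it was at the start of the episode above 0.015 m or angle between any of bottle, beaker, tube_rack, stand's own z axis and vertical above 0.2 rad).
It fails at once if the nut, spacer or disc is dropped (moves faster than 0.6 m/s out of the fingers' hold) ((linear speed of nut above 0.6 m/s and contact force between the fingers and nut below 0.05 N) or (linear speed of spacer above 0.6 m/s and contact force between the fingers and spacer below 0.05 N) or (linear speed of disc above 0.6 m/s and contact force between the fingers and disc below 0.05 N)).
It fails at once if the nut is wrenched against the spindle (over 80 N) (contact force between nut and rotator above 80 N).
It also fails if it takes over 72 s, if anything falls off the work surface, if the arm or the gripper's body presses on something with over 40 N, if the wrist force passes 120 N, or if a joint passes its speed limit or range.

### The arm

A 7-joint arm with a two-finger parallel gripper is mounted at the origin on the work surface. World frame = base frame: x ahead of the robot, y to its left, z up, the work surface at z = 0. Lengths are in m, angles in degrees, forces in N, time in s.
With the tool pointing down it reaches from about 0.4 to 0.925 m from the base axis. Payload 5.6 kg.
Tool frame: the origin (TCP) lies midway between the tips of the shut fingers; the grasp point (between the pads) lies 19 mm behind it; x points along the fingers, z is the direction in which the jaws open and shut, and the axes are right-handed (so a half turn about x gives the same grasp; the last joint's range is limited). The gripper opens to 85 mm and grips with 20 to 120 N. Pads are 22 mm wide; open, the fingers measure 114 mm over their backs; the gripper's body (76 mm by 85 mm) begins 54 mm behind the grasp point. The pads swing forward as they close: fully open they stand 13 mm farther back than shut.
Start: joints at [63.999, 26.786, -0.665, 91.828, 0.344, 61.387, -3.226], TCP at [0.26, -0.596, 0.231] pointing down, gripper open.
Joint ranges: [-144.91, 144.91], [-17.63, 115.5], [-89.93, 88.59], [15.96, 139.68], [-74.01, 254.01], [8.47, 105.57], [-167.45, 167.45]. Speed limits (degrees/s): [147.25, 147.25, 180, 180, 180, 180, 180].

### API

Orientations are given as a 3x3 rotation matrix whose columns are the frame's x, y, z axes.
In Python, from rig import get_obs, snapshot, camera_info, hand_in gives the robot as it stands.
- The arm moves only by the tool send_rows, never from a script. Its argument "commands" is one flat list of numbers, 4 for each row, row after row: the shift along the tool's x, y, z in cm, then the turn about the tool's x in rad. A call has exactly 5 rows; each row is the pose to reach, as a shift and turn from the pose measured when the call began, along the tool's axes at that moment; what a row does not reach only later rows make up. A row lasts 1/8 s, in which the tool goes at most 62.5 mm and 10.7 degrees, less where a joint would pass 70% of its speed; a pose out of reach is approached as far as the arm can. A call with a gripper value outside its range is refused whole. "claw" is the closure in counts, from 0 (fully open) to 255 (shut), set as the call begins (left out, the last holds). The fingers move at their own pace and stop on an object; "grip_force" is the grip in N (left out, the last holds). Time passes only in rows, so rows that repeat a pose let the fingers close, or fill a call up. It gives the time, the measured TCP pose, the force and the opening at its end, in the units of the state.
- get_obs(): the state, without advancing time (a new reading comes with each control period).
- snapshot(name): name is "scene" or "top"; returns the picture (384x512x3 uint8, red, green, blue); there is no depth.
- camera_info(name): a dict with "K" (3x3 intrinsics, pixels), "pose" (4x4, takes a point from camera to world coordinates). Camera axes: x right, y up, looking along -z (the intrinsics and any distortion apply to the point x, -y, -z); pixel columns grow to the right and rows downward; lengths in m; the calibration is good to about 2 mm. A picture is of the moment at which its call begins. camera_info takes no time and is no camera call.
- hand_in(): hands the job in, once; it reports no verdict.
The state is a dict: "t": time; "joint_pos": joint angles; "joint_velocities": joint speeds; "joint_efforts": joint torques, N m; "position": TCP position; "ee_rot": TCP orientation; "contact_force": force on the tool from outside, world axes, zero at the start; "torque": the same for the moment, N m; "width": finger opening in m.
Only numpy, scipy, OpenCV 4.12 (cv2) and the standard library are available. Lean on these libraries where they do the work, as an engineer would, in place of code of your own. Each camera call takes 0.05 s, during which the arm holds its last target. There are 200 camera calls.

## Working session

There is one attempt and no reset: what is moved stays moved. The work goes in short steps, Python scripts to look and compute and a tool call to move; the robot and the scene stay as the last step left them, time stands still between calls to the robot, and variables do not carry over. Pictures are saved under pics/ and viewed, about 8 in all and at most 12, crops included, and the job is handed in when it is done.

Besides the shell and the picture viewer there is one more tool, called as name(argument=value, ...) on one line, values as JSON. send_rows: Moves the arm, as the interface text tells. Its arguments: {"type":"object","properties":{"commands":{"type":"array"},"claw":{"type":"number"},"grip_force":{"type":"number"}},"required":["commands"]}

```bash
ls; mkdir -p pics; python3 - <<'E'
from rig import *
import cv2,numpy as np
np.set_printoptions(precision=4,suppress=True)
for n in("scene","top"):
    im=snapshot(n); cv2.imwrite(f"pics/{n}0.png",cv2.cvtColor(im,cv2.COLOR_RGB2BGR))
    c=camera_info(n); print(n,c)
o=get_obs(); print(o)
a=cv2.imread("pics/scene0.png");b=cv2.imread("pics/top0.png")
E
```

```text
pics
scene {'K': array([[351.647 ,   0.    , 256.7083],
       [  0.    , 351.647 , 195.5291],
       [  0.    ,   0.    ,   1.    ]]), 'pose': array([[-0.6416, -0.6168,  0.456 ,  0.9153],
       [ 0.767 , -0.5112,  0.3877,  0.3529],
       [-0.0061,  0.5985,  0.8011,  0.8712],
       [ 0.    ,  0.    ,  0.    ,  1.    ]])}
top {'K': array([[442.4405,   0.    , 255.8145],
       [  0.    , 442.4405, 193.1656],
       [  0.    ,   0.    ,   1.    ]]), 'pose': array([[ 0.0209,  0.9891, -0.1457,  0.3272],
       [-0.9997,  0.0221,  0.0064, -0.0113],
       [ 0.0096,  0.1456,  0.9893,  1.396 ],
       [ 0.    ,  0.    ,  0.    ,  1.    ]])}
{'t': 0.1, 'joint_pos': array([63.9995, 26.8297, -0.6649, 91.8771,  0.3436, 61.3859, -3.2253]), 'joint_velocities': array([ 0.0366,  0.0175, -0.0193, -0.0857,  0.0181,  0.0025, -0.0799]), 'joint_efforts': array([  0.0006, -53.3524,   0.0216, -25.1967,   0.0115,   0.0043,
        -0.    ]), 'position': array([ 0.2593, -0.5955,  0.2304]), 'ee_rot': array([[-0.0007,  0.9168,  0.3993],
       [ 0.0014,  0.3993, -0.9168],
       [-1.    , -0.0001, -0.0016]]), 'contact_force': array([ 0.2928, -0.0128, -0.6067]), 'torque': array([0.0185, 0.0195, 0.0251]), 'width': 0.08539507899560647}
```

View pics/scene0.png

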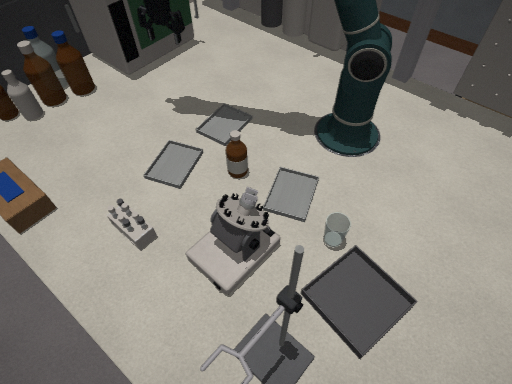

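View pics/top0.png

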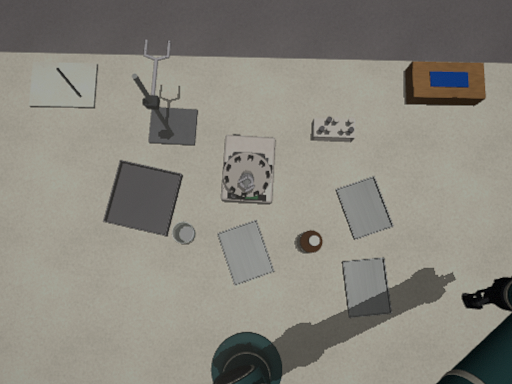

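The scene view shows the rotator at about (235,240) with its spindle towards the robot. The top view shows the rotator at (247,175) and steel trays at (246,252), (364,207) and (366,287). It also shows the wash tray at (144,198), the stand rod leaning from (168,132), the bottle at (312,241), the beaker at (185,233) and the rack at (333,130).

```bash
cat > h.py <<'E'
from rig import *
import cv2,numpy as np
np.set_printoptions(precision=4,suppress=True)
C={n:camera_info(n) for n in("scene","top")}
def ray(n,u,v):
    K,P=C[n]["K"],C[n]["pose"]
    d=np.linalg.inv(K)@[u,v,1]; return P[:3,3],P[:3,:3]@(d*[1,-1,-1])
def onz(n,u,v,z):
    o,d=ray(n,u,v); return o+d*(z-o[2])/d[2]
def proj(n,p):
    K,P=C[n]["K"],C[n]["pose"]
    q=P[:3,:3].T@(np.asarray(p,float)-P[:3,3]); q=K@(q*[1,-1,-1]); return q[:2]/q[2]
def two(p,q):
    (a,d),(b,e)=ray("scene",*p),ray("top",*q)
    s=np.linalg.lstsq(np.c_[d,-e],b-a,rcond=None)[0]
    x,y=a+s[0]*d,b+s[1]*e; return (x+y)/2,np.linalg.norm(x-y)
def snap(n,f):
    im=cv2.cvtColor(snapshot(n),cv2.COLOR_RGB2BGR); cv2.imwrite(f,im); return im
E
python3 - <<'E'
from h import *
b=cv2.imread("pics/top0.png");a=cv2.imread("pics/scene0.png")
g=cv2.cvtColor(b,cv2.COLOR_BGR2GRAY)
# segment vs table colour (table is yellowish)
lab=cv2.cvtColor(b,cv2.COLOR_BGR2LAB).astype(int)
t=np.median(lab[220:330,20:100].reshape(-1,3),0);print(t)
d=np.abs(lab-t);m=((d[...,2]>4)|(d[...,0]>45)).astype(np.uint8)
m=cv2.morphologyEx(m,cv2.MORPH_OPEN,np.ones((3,3)))
for c in cv2.findContours(m,cv2.RETR_EXTERNAL,cv2.CHAIN_APPROX_NONE)[0]:
    if cv2.contourArea(c)<200: continue
    r=cv2.minAreaRect(c);z=.01
    bx=np.array([onz("top",*p,z)[:2] for p in cv2.boxPoints(r)])
    print(np.round(r[0]),"ctr",bx.mean(0),"sides",np.linalg.norm(bx[1]-bx[0]),np.linalg.norm(bx[2]-bx[1]),"dirs",np.degrees(np.arctan2(*(bx[1]-bx[0])[::-1])).round(1),np.degrees(np.arctan2(*(bx[2]-bx[1])[::-1])).round(1),"dist",np.hypot(*bx.mean(0)))
A=cv2.resize(b[125:215,205:290],None,fx=4.6,fy=6,interpolation=cv2.INTER_CUBIC)[:, :]
A=cv2.resize(b[130:210,207:287],(400,400),interpolation=cv2.INTER_CUBIC)
B=cv2.resize(a[175:255,205:285],(400,400),interpolation=cv2.INTER_CUBIC)
cv2.imwrite("pics/crop1.png",np.hstack([A,B]))
E
```

```text
[165. 127. 135.]
[474. 348.] ctr [ 0.0724 -0.6902] sides 0.2273690181967899 0.20145742786841675 dirs -88.9 176.4 dist 0.6939683334527018
[486. 294.] ctr [ 0.2338 -0.737 ] sides 0.15245553851330973 0.10279074021776974 dirs -88.8 176.4 dist 0.7731896278775671
[325. 314.] ctr [ 0.1684 -0.2469] sides 0.8129798970848933 0.237061159796139 dirs -61.6 -153.4 dist 0.29883284729898296
[308. 242.] ctr [ 0.3827 -0.1863] sides 0.0814955335277263 0.06521215153814972 dirs -88.8 180.0 dist 0.42562623316580206
[184. 232.] ctr [0.4024 0.2012] sides 0.06251739789121549 0.05918544841844412 dirs -88.8 -177.6 dist 0.4498887418795167
[245. 252.] ctr [0.3458 0.0089] sides 0.13091260896718493 0.16936531273686847 dirs -69.6 -159.7 dist 0.3459160586117736
[364. 208.] ctr [ 0.4932 -0.3619] sides 0.13506949295249426 0.17142033880019536 dirs -68.4 -160.7 dist 0.6117414289283543
[247. 187.] ctr [0.5507 0.0094] sides 0.097430936028748 0.12266920022020456 dirs -1.2 -91.8 dist 0.5507779130063881
[143. 197.] ctr [0.5108 0.3356] sides 0.20571202744724804 0.21175710859550056 dirs -10.0 -102.9 dist 0.6111650509645383
[167. 103.] ctr [0.8238 0.2744] sides 0.17852424465272732 0.32140953844382564 dirs -73.8 -164.4 dist 0.8682973195731118
[256.  52.] ctr [ 1.0071 -0.0143] sides 1.729336886172527 0.3736393308705416 dirs -88.5 176.4 dist 1.0071541244814968
```

View pics/crop1.png

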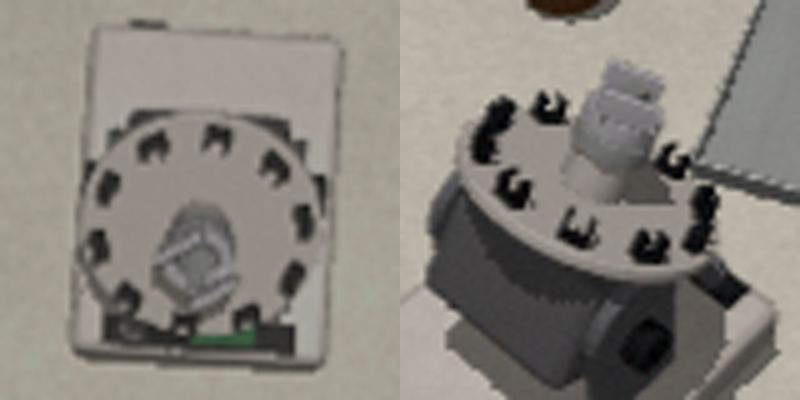

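The crop shows the disc, the nut with its ears running up-right in the top view (about 50° clockwise), and the base corners. The tool can only stay vertical. I can squeeze the ears at successive yaws to turn the nut, then pull along the spindle. Next I'll fix the rotator frame.

```bash
cat >> h.py <<'E'
def frame(o,yaw):  # yaw: heading of front direction f (deg)
    f=np.array([np.cos(np.radians(yaw)),np.sin(np.radians(yaw)),0]);z=np.array([0,0,1.])
    s,c=np.sin(np.radians(35)),np.cos(np.radians(35))
    a=c*z+s*f; x=s*z-c*f; return np.c_[x,np.cross(a,x),a],f
E
python3 - <<'E'
from h import *
b=cv2.imread("pics/top0.png");a=cv2.imread("pics/scene0.png")
cr=[(226.6,135),(275,139),(271.4,203.6),(222,200)]
W=np.array([onz("top",*p,.044) for p in cr]);print(W)
print("sides",[np.linalg.norm(W[i]-W[i-3]) for i in range(4)])
f=(W[3]-W[0]+W[2]-W[1]);yaw=np.degrees(np.arctan2(f[1],f[0]));print(yaw)
fr=(W[2]+W[3])/2;bk=(W[0]+W[1])/2
f=f/np.linalg.norm(f)
o=(fr-f*.067+bk+f*.143)/2;o[2]=.142;print("origin",o,"len",np.linalg.norm(fr-bk))
np.save("rot.npy",[*o,yaw])
R,_=frame(o,yaw)
def ov(im,n,x0,y0,s=5):
    A=cv2.resize(im[y0:y0+80,x0:x0+80],(400,400),interpolation=cv2.INTER_CUBIC)
    def pt(l): return tuple(((proj(n,o+R@np.array(l))-[x0,y0]+.5)*s).astype(int).tolist())
    def circ(r,z,col):
        for t in np.linspace(0,6.28,60):cv2.circle(A,pt([r*np.cos(t),r*np.sin(t),z]),1,col,-1)
    circ(.070,.008,(0,0,255));circ(.020,.054,(0,255,0));circ(.017,.03,(255,0,0))
    cv2.circle(A,pt([0,0,.065]),3,(0,255,255),-1)
    for i in range(4):
        q=((proj(n,W[i])-[x0,y0]+.5)*s).astype(int).tolist();cv2.circle(A,q,3,(255,0,255),-1)
    return A
cv2.imwrite("pics/ov1.png",np.hstack([ov(b,"top",207,130),ov(a,"scene",205,175)]))
# bottle, beaker, tray corners
print("bottle",onz("top",314,240,.165),"beaker top",onz("top",185,233,.09))
for n,u,v in(("rack",333,127),):print(n,onz("top",u,v,.09))
print("rod top",onz("top",137,77,.472),"rod base",onz("top",168,133,.012))
E
```

```text
[[ 0.7093  0.0758  0.044 ]
 [ 0.6999 -0.0768  0.044 ]
 [ 0.4949 -0.0687  0.044 ]
 [ 0.5028  0.0836  0.044 ]]
sides [np.float64(0.15285902674431562), np.float64(0.20515622696442776), np.float64(0.15253078844478715), np.float64(0.2067125934432457)]
177.77941605330366
origin [0.5638 0.0049 0.142 ] len 0.20593435519959352
bottle [ 0.3809 -0.1833  0.165 ] beaker top [0.3966 0.1859 0.09  ]
rack [ 0.7292 -0.2513  0.09  ]
rod top [0.7146 0.2482 0.472 ] rod base [0.7205 0.2666 0.012 ]
```

View pics/ov1.png

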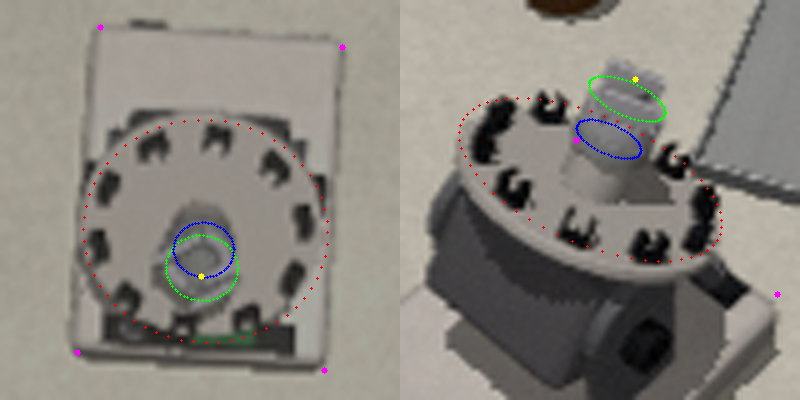

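The overlay (base corners at crop (98,27), (340,47), (323,370), (77,352)) matches the disc rim and spindle to within about 2 mm. Next I'll zoom on the nut to get its angle.

```bash
python3 - <<'E'
from h import *
*o,yaw=np.load("rot.npy");o=np.array(o);R,f=frame(o,yaw)
def ov(n,x0,y0,s=13,w=30,phi=None):
    im=cv2.imread(f"pics/{n}0.png")
    A=cv2.resize(im[y0:y0+w,x0:x0+w],(w*s,w*s),interpolation=cv2.INTER_CUBIC)
    if phi is not None:
        for sg in(1,-1):
            q=[]
            for X,Y in((-.015,.014),(.015,.014),(.015,.02),(-.015,.02)):
                c,t=np.cos(-phi),np.sin(-phi);Y*=sg
                q.append((proj(n,o+R@np.array([c*X-t*Y,t*X+c*Y,.068]))-[x0,y0]+.5)*s)
            cv2.polylines(A,[np.array(q).astype(np.int32)],True,(0,255,0),1)
    return A
r=[np.hstack([ov("top",232,168,13,30,p),ov("scene",234,180,13,30,p)]) for p in(None,)]
r2=np.hstack([ov("top",232,168,13,30,.95),ov("scene",234,180,13,30,.95)])
cv2.imwrite("pics/nut1.png",cv2.resize(np.vstack([r[0],r2]),(600,600)))
E
```

```text
(no output)
```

View pics/nut1.png

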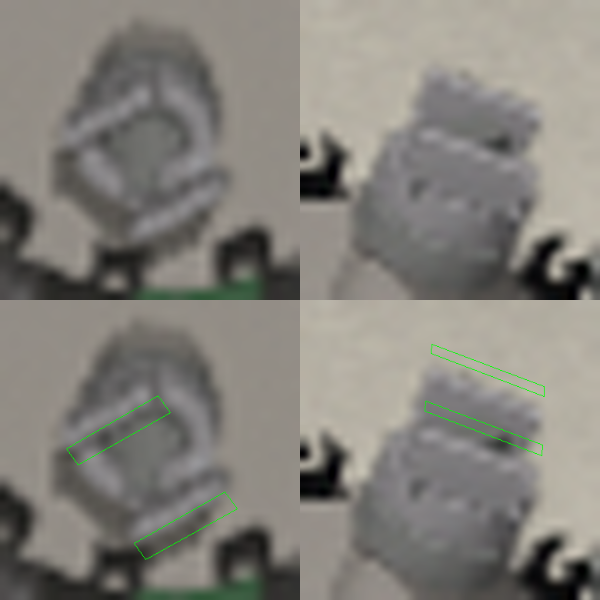

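```bash
python3 - <<'E'
from h import *
*o,yaw=np.load("rot.npy");o=np.array(o);R,f=frame(o,yaw)
p=o+R@[0,0,.068]
q,e=two(proj("scene",p)+[-.6,1.6],proj("top",p)+[-.6,-1.6]);print("nut top",q,"res",e,"shift",q-p,"rot frame",R.T@(q-p))
# clips: dark blobs in top, compare with circle
for n in("top","scene"):
    im=cv2.imread(f"pics/{n}0.png");g=cv2.cvtColor(im,cv2.COLOR_BGR2GRAY)
    m=np.zeros_like(g)
    for rr in(.050,.054,.0595,.065,.07): 
        pts=np.array([proj(n,o+R@[rr*np.cos(t),rr*np.sin(t),.0145]) for t in np.linspace(0,6.28,60)])
        if rr==.07:cv2.fillPoly(m,[pts.round().astype(np.int32)],1)
        if rr==.050:i=pts
    cv2.fillPoly(m,[i.round().astype(np.int32)],0)
    k,l,st,ce=cv2.connectedComponentsWithStats(((g<70)&(m>0)).astype(np.uint8))
    for j in range(1,k):
        if st[j,4]>5:
            w=R.T@(onz(n,*ce[j],.15)-o)
            # intersect with plane z_rot=.0145
            oo,d=ray(n,*ce[j]);a=R[:,2];s=((o+a*.0145-oo)@a)/(d@a);w=R.T@(oo+s*d-o)
            print(n,st[j,4],ce[j],"r",np.hypot(w[0],w[1])*1e3,"ang",np.degrees(np.arctan2(w[1],w[0])),w)
E
```

```text
nut top [0.5292 0.0082 0.1973] res 0.00010462534120154083 shift [ 0.0044  0.0018 -0.0004] rot frame [ 0.0034  0.002  -0.0028]
top 14 [250.2143 156.7143] r 63.55254476832076 ang -4.141779999071573 [ 0.0634 -0.0046  0.0145]
top 20 [237.4 158.5] r 63.71397479346551 ang 29.04086693832491 [0.0557 0.0309 0.0145]
top 18 [262.     162.6667] r 61.22361515823882 ang -38.92731798285027 [ 0.0476 -0.0385  0.0145]
top 19 [228.2632 167.    ] r 62.51625068633873 ang 63.18190430088286 [0.0282 0.0558 0.0145]
top 17 [267.2353 173.6471] r 57.326403819133546 ang -74.8434103851428 [ 0.015  -0.0553  0.0145]
top 19 [226.4737 178.6842] r 60.54184842742687 ang 98.01940291556124 [-0.0084  0.0599  0.0145]
top 17 [265.1176 185.3529] r 56.23021845429438 ang -113.19569218678637 [-0.0221 -0.0517  0.0145]
top 76 [239.4737 194.6184] r 60.66024864860442 ang 159.89192518987824 [-0.057   0.0209  0.0145]
top 26 [257.7692 194.4231] r 61.80501537100604 ang -148.55196769655672 [-0.0527 -0.0322  0.0145]
scene 54 [222.7778 200.7037] r 55.872083931490394 ang -48.51195185744135 [ 0.037  -0.0419  0.0145]
scene 14 [263.5    208.0714] r 63.55066718371061 ang 160.01358377580314 [-0.0597  0.0217  0.0145]
scene 21 [227.4286 211.7143] r 64.02238809624606 ang -1.8876110339754772 [ 0.064  -0.0021  0.0145]
scene 55 [265.0545 218.1636] r 58.55641075033875 ang 110.81537779405818 [-0.0208  0.0547  0.0145]
scene 21 [254.619  223.1905] r 65.09874612362765 ang 62.90148162344706 [0.0297 0.058  0.0145]
```

Nut angle φ≈0.95 rad clockwise. The nut and the clips both put the rotator origin about 4 mm in +x and 2 mm in +y from my first estimate, so I take (0.568, 0.0067).

Plan:
- With the gripper fully open and level, sweep the right finger up-slope past the front ear. That turns the nut anticlockwise.
- Then recentre and close to finish the alignment.

```bash
cat >> h.py <<'E'
import sys
O=np.array([.568,.0067,.142]);YAW=177.8;R,F=frame(O,YAW)
def goal(p,heading=None):   # world target TCP + heading of tool z -> tool-axis shift in cm, turn
    s=get_obs();T=s["ee_rot"]
    d=T.T@(np.asarray(p)-s["position"])*100
    h=np.degrees(np.arctan2(T[1,2],T[0,2]))
    t=0 if heading is None else -((heading-h+180)%360-180)
    print("shift",d.round(2),"turn",np.radians(t).round(3),"target",np.round(p,4))
def st():
    s=get_obs();T=s["ee_rot"];print("t",s["t"],"pos",s["position"],"head",np.degrees(np.arctan2(T[1,2],T[0,2])),"tilt",T[:,0],"F",s["contact_force"],"w",s["width"],"j",s["joint_pos"].round(0),"rot",R.T@(s["position"]-O)*1e3)
def rp(x,y,z): return O+R@(np.array([x,y,z])/1e3)
E
python3 - <<'E'
from h import *
st();goal(rp(-47.5,21.2,55.4)+[-.02,0,.07],-92.2);goal(rp(-47.5,21.2,55.4),-92.2)
E
```

```text
t 0.1 pos [ 0.2593 -0.5955  0.2304] head -66.46647421741862 tilt [-0.0007  0.0014 -1.    ] F [ 0.2928 -0.0128 -0.6067] w 0.08539507899560647 j [64. 27. -1. 92.  0. 61. -3.] rot [-183.0192 -613.5871  236.1127]
shift [  0.1   45.07 -48.66] turn 0.449 target [0.4782 0.0306 0.2301]
shift [  7.1   46.9  -47.85] turn 0.449 target [0.4982 0.0306 0.1601]
```

send_rows(commands=[0, 4, -4.3, 0, 0, 8, -8.6, 0, 0, 12.2, -13, 0, 0, 16.4, -17.5, 0, 0, 20.5, -22, 0], claw=0, grip_force=20)

```text
t: 0.72
position: [0.3598, -0.3098, 0.2306]
ee_rot: [[-0.001, 0.917, 0.399], [0.002, 0.399, -0.917], [-1.0, -0.0, -0.002]]
contact_force: [1.5, -0.4, -0.0]
width: 0.0854
```

send_rows(commands=[0, 4, -4.3, 0, 0, 8, -8.6, 0, 0, 12.2, -13, 0, 0, 16.4, -17.5, 0, 0, 20.5, -22, 0])

```text
t: 1.35
position: [0.4601, -0.0245, 0.231]
ee_rot: [[-0.0, 0.917, 0.399], [0.001, 0.399, -0.917], [-1.0, 0.0, -0.001]]
contact_force: [1.6, -0.6, 0.4]
width: 0.0854
```

```bash
python3 -c "
from h import *
st();goal(rp(-47.5,21.2,55.4)+[-.02,0,.07],-92.2)"
```

```text
t 1.35 pos [ 0.4601 -0.0245  0.231 ] head -66.48026400714436 tilt [-0.0005  0.0012 -1.    ] F [ 1.6468 -0.5928  0.3832] w 0.08542408598798495 j [ 20.  10. -23. 116.   5.  55. -72.] rot [-36.2982 -35.3052 134.0625]
shift [ 0.09  3.86 -4.33] turn 0.449 target [0.4782 0.0306 0.2301]
```

send_rows(commands=[0, 1.5, -1.7, 0.15, 0, 3, -3.4, 0.3, 0.1, 3.9, -4.3, 0.449, 0.1, 3.9, -4.3, 0.449, 0.1, 3.9, -4.3, 0.449])

```text
t: 1.98
position: [0.4784, 0.0299, 0.2298]
ee_rot: [[-0.001, 0.999, -0.037], [0.001, -0.037, -0.999], [-1.0, -0.001, -0.001]]
contact_force: [-0.6, -0.1, 0.7]
width: 0.0853
```

```bash
python3 -c "
from h import *
st();goal(rp(-47.5,21.2,55.4),-92.2);goal(rp(-7.5,21.2,55.4),-92.2)"
```

```text
t 1.975 pos [0.4784 0.0299 0.2298] head -92.0974620592173 tilt [-0.0012  0.0009 -1.    ] F [-0.6028 -0.0562  0.7312] w 0.08532265797289827 j [  12.   12.  -22.  114.    5.   55. -105.] rot [-23.7232  19.7112 123.8466]
shift [ 6.97  1.99 -0.14] turn 0.002 target [0.4982 0.0306 0.1601]
shift [ 4.67  5.26 -0.14] turn 0.002 target [0.5309 0.0293 0.1831]
```

send_rows(commands=[2.5, 0.7, -0.1, 0, 5, 1.4, -0.1, 0, 7, 2, -0.1, 0, 7, 2, -0.1, 0, 7, 2, -0.1, 0])

```text
t: 2.6
position: [0.4984, 0.0298, 0.1605]
ee_rot: [[-0.001, 0.999, -0.037], [0.001, -0.037, -0.999], [-1.0, -0.001, -0.001]]
contact_force: [-0.1, -0.5, 0.8]
width: 0.0852
```

```bash
python3 -c "
from h import *
st();goal(rp(-7.5,21.2,55.4),-92.2)
b=snap('top','pics/t2.png');a=snap('scene','pics/s2.png')
cv2.imwrite('pics/c2.png',np.hstack([cv2.resize(b[140:210,215:285],(400,400),interpolation=2),cv2.resize(a[170:240,210:280],(400,400),interpolation=2)]))"
```

```text
t 2.6 pos [0.4984 0.0298 0.1605] head -92.09814360280643 tilt [-0.0005  0.0008 -1.    ] F [-0.1392 -0.4852  0.755 ] w 0.08518508246361159 j [  10.   19.  -21.  115.    9.   47. -108.] rot [-47.088   20.3754  55.5184]
shift [-2.26  3.25 -0.08] turn 0.002 target [0.5309 0.0293 0.1831]
```

View pics/c2.png

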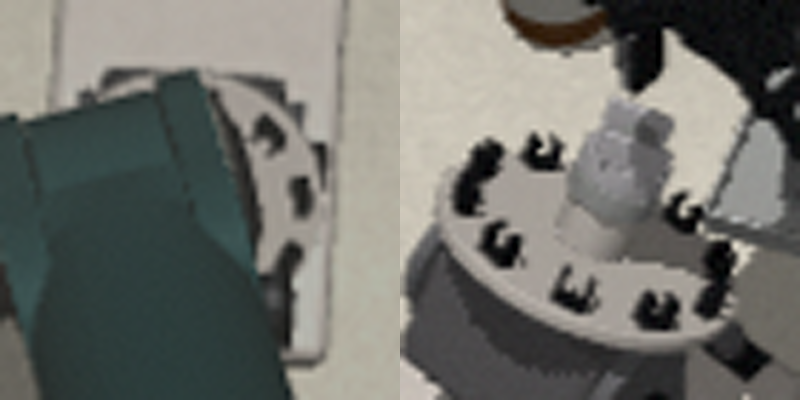

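The scene crop shows the right fingertip at about (640,90), just beyond the nut. I'll compare it with the predicted tip.

```bash
python3 -c "
from h import *
s=get_obs();T=s['ee_rot'];p=s['position']
for sg in(1,-1):
  for up in (0,.013):
   for zz in(.0426,.057):
    for yy in (-.011,.011):
     q=p+T@[-up,yy,sg*zz];c=(proj('scene',q)-[210,170])*400/70+[400,0];print(sg,up,zz,yy,c.round(0))
"
```

```text
1 0 0.0426 -0.011 [666.  88.]
1 0 0.0426 0.011 [633. 117.]
1 0 0.057 -0.011 [642.  71.]
1 0 0.057 0.011 [609. 100.]
1 0.013 0.0426 -0.011 [666.  70.]
1 0.013 0.0426 0.011 [632.  99.]
1 0.013 0.057 -0.011 [642.  53.]
1 0.013 0.057 0.011 [609.  82.]
-1 0 0.0426 -0.011 [812. 190.]
-1 0 0.0426 0.011 [779. 221.]
-1 0 0.057 -0.011 [838. 208.]
-1 0 0.057 0.011 [805. 240.]
-1 0.013 0.0426 -0.011 [813. 173.]
-1 0.013 0.0426 0.011 [780. 204.]
-1 0.013 0.057 -0.011 [840. 191.]
-1 0.013 0.057 0.011 [807. 223.]
```

The tip agrees with the 13 mm set-back. Now I'll sweep slowly up-slope.

send_rows(commands=[-0.25, 0.35, 0, 0, -0.5, 0.7, -0.05, 0, -0.75, 1.1, -0.05, 0, -1, 1.45, -0.05, 0, -1.3, 1.85, -0.05, 0])

```text
t: 3.32
position: [0.5174, 0.0298, 0.174]
ee_rot: [[0.0, 0.999, -0.036], [0.001, -0.036, -0.999], [-1.0, 0.0, -0.001]]
contact_force: [-0.4, 0.8, 0.5]
width: 0.0854
```

send_rows(commands=[-0.2, 0.3, 0, 0, -0.4, 0.6, 0, 0, -0.6, 0.9, 0, 0, -0.8, 1.2, 0, 0, -1, 1.4, 0, 0])

```text
t: 3.95
position: [0.5315, 0.0293, 0.1841]
ee_rot: [[0.0, 0.999, -0.037], [0.001, -0.037, -0.999], [-1.0, 0.0, -0.001]]
contact_force: [-0.0, 0.0, -0.1]
width: 0.0856
```

```bash
python3 -c "
from h import *
st()
a=snap('scene','pics/s3.png');b=snap('top','pics/t3.png')
cv2.imwrite('pics/c3.png',np.hstack([cv2.resize(b[150:200,225:275],(400,400),interpolation=2),cv2.resize(a[175:225,222:272],(400,400),interpolation=2)]))"
```

```text
t 3.95 pos [0.5315 0.0293 0.1841] head -92.09364094160195 tilt [ 0.0003  0.0008 -1.    ] F [-0.0358  0.04   -0.0977] w 0.08557216858761639 j [  10.   21.  -20.  110.    9.   51. -107.] rot [-6.4126 21.1726 55.863 ]
```

View pics/c3.png

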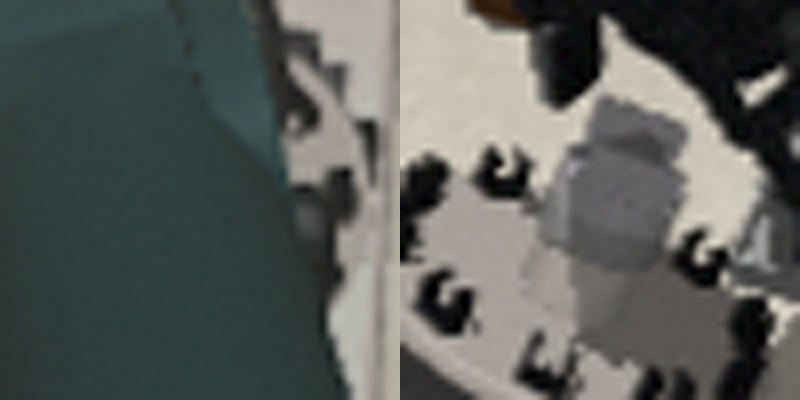

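The scene crop shows the finger tip at (565,105) and the ear edges sloping about 21°. I'll compare that with the predicted ear slope against φ.

```bash
python3 -c "
from h import *
for phi in(0,.2,.4,.6,.95):
  d=np.array([np.cos(phi),-np.sin(phi)])*15; n=np.array([np.sin(phi),np.cos(phi)])
  r=[]
  for y in(17,-17):
    e=[(proj('scene',rp(*(n*y+k*d),68))-[222,175])*8+[400,0] for k in(1,-1)]
    v=e[1]-e[0]; r.append((e[0].round(0),e[1].round(0),np.degrees(np.arctan2(v[1],v[0])).round(0)))
  print(phi,r)
"
```

```text
0 [(array([650., 164.]), array([705., 150.]), np.float64(-15.0)), (array([566., 103.]), array([623.,  91.]), np.float64(-12.0))]
0.2 [(array([636., 159.]), array([705., 156.]), np.float64(-3.0)), (array([567.,  97.]), array([637.,  95.]), np.float64(-2.0))]
0.4 [(array([621., 154.]), array([702., 161.]), np.float64(5.0)), (array([571.,  92.]), array([650., 101.]), np.float64(6.0))]
0.6 [(array([608., 147.]), array([697., 165.]), np.float64(12.0)), (array([577.,  89.]), array([663., 107.]), np.float64(12.0))]
0.95 [(array([587., 133.]), array([681., 168.]), np.float64(21.0)), (array([593.,  86.]), array([683., 121.]), np.float64(21.0))]
```

φ is still about 0.95, so the finger passed over the ear or just outside it. I'll go back, drop 9 mm, move 2 mm closer and sweep again.

send_rows(commands=[0.5, -0.8, 0, 0, 1.1, -1.6, 0.1, 0, 1.7, -2.4, 0.2, 0, 2.6, -3.25, 0.2, 0, 3.2, -3.25, 0.2, 0])

```text
t: 4.68
position: [0.4982, 0.0284, 0.1515]
ee_rot: [[-0.0, 0.999, -0.036], [0.001, -0.036, -0.999], [-1.0, -0.0, -0.001]]
contact_force: [0.3, 0.3, -0.0]
width: 0.0852
```

send_rows(commands=[-0.25, 0.35, 0, 0, -0.5, 0.7, -0.05, 0, -0.75, 1.1, -0.05, 0, -1, 1.45, -0.05, 0, -1.3, 1.85, -0.05, 0])

```text
t: 5.3
position: [0.5171, 0.0283, 0.1647]
ee_rot: [[0.0, 0.999, -0.036], [0.001, -0.036, -0.999], [-1.0, 0.0, -0.001]]
contact_force: [0.7, 0.8, 0.6]
width: 0.0852
```

send_rows(commands=[-0.2, 0.2, 0, 0, -0.3, 0.4, 0, 0, -0.4, 0.6, 0, 0, -0.5, 0.7, 0, 0, -0.5, 0.7, 0, 0])

```text
t: 5.92
position: [0.5241, 0.028, 0.1697]
ee_rot: [[-0.0, 0.999, -0.036], [0.001, -0.036, -0.999], [-1.0, -0.0, -0.001]]
contact_force: [0.3, -0.3, -0.6]
width: 0.0857
```

```bash
python3 -c "
from h import *
st()
a=snap('scene','pics/s4.png')
cv2.imwrite('pics/c4.png',cv2.resize(a[170:230,217:277],(480,480),interpolation=2))"
```

```text
t 5.925 pos [0.5241 0.028  0.1697] head -92.0907156604304 tilt [-0.      0.0006 -1.    ] F [ 0.2906 -0.3119 -0.6047] w 0.08567336155805345 j [  10.   21.  -20.  111.    9.   49. -107.] rot [-20.7013  19.6041  48.362 ]
```

View pics/c4.png

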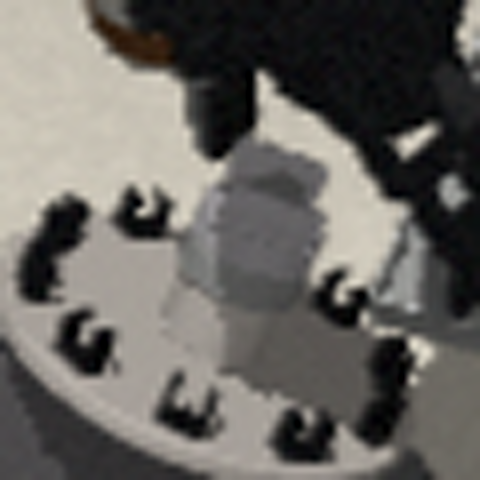

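I shifted the wrong way: a smaller TCP y moved the finger outward. I'll back off, move 3.7 mm towards +y and sweep again.

send_rows(commands=[0.4, -0.6, 0, 0, 0.8, -1.2, 0, 0, 1.2, -1.8, 0, 0, 1.7, -2.5, -0.2, 0, 1.7, -2.5, -0.4, 0])

```text
t: 6.6
position: [0.4983, 0.0331, 0.1523]
ee_rot: [[-0.001, 0.999, -0.036], [0.0, -0.036, -0.999], [-1.0, -0.001, -0.0]]
contact_force: [-0.0, 0.2, -0.0]
width: 0.0853
```

send_rows(commands=[-0.2, 0.3, 0, 0, -0.4, 0.6, 0, 0, -0.6, 0.9, 0, 0, -0.8, 1.2, 0, 0, -1, 1.4, 0, 0])

```text
t: 7.22
position: [0.5124, 0.0325, 0.1623]
ee_rot: [[-0.002, 0.999, -0.036], [0.0, -0.036, -0.999], [-1.0, -0.002, -0.0]]
contact_force: [0.2, 0.0, 0.5]
width: 0.0853
```

```bash
python3 -c "
from h import *
st()"
```

```text
t 7.225 pos [0.5124 0.0325 0.1623] head -92.0777009576587 tilt [-0.0015  0.0004 -1.    ] F [0.1888 0.047  0.5193] w 0.08527661860346593 j [  10.   21.  -20.  113.    9.   48. -108.] rot [-34.6536  23.6113  49.075 ]
```

send_rows(commands=[-0.15, 0.25, 0, 0, -0.35, 0.5, 0, 0, -0.5, 0.75, 0, 0, -0.7, 1, 0, 0, -0.9, 1.25, 0, 0])

```text
t: 7.85
position: [0.5252, 0.0321, 0.1715]
ee_rot: [[-0.001, 0.999, -0.036], [0.001, -0.036, -0.999], [-1.0, -0.001, -0.0]]
contact_force: [-0.4, -0.5, -0.5]
width: 0.0858
```

```bash
python3 -c "
from h import *
st()
a=snap('scene','pics/s5.png')
cv2.imwrite('pics/c5.png',cv2.resize(a[170:230,217:277],(480,480),interpolation=2))"
```

```text
t 7.85 pos [0.5252 0.0321 0.1715] head -92.0753044696259 tilt [-0.0012  0.0005 -1.    ] F [-0.3741 -0.48   -0.5114] w 0.08580073193332981 j [  10.   21.  -20.  111.    9.   50. -108.] rot [-18.9371  23.7445  49.2406]
```

View pics/c5.png

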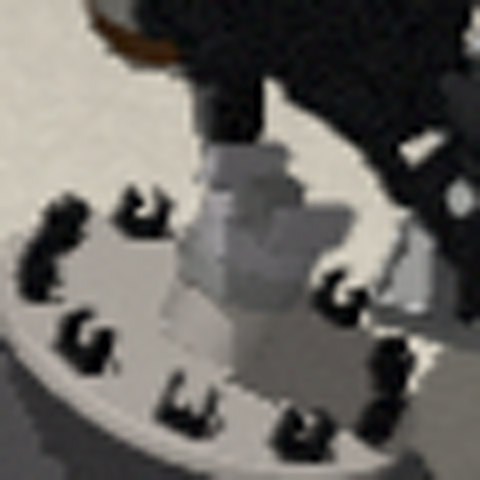

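The nut has turned. The ear edges, near (275,208)-(355,208) and far (207,145)-(285,150), now run level, so φ≈0.25. This also confirms the y estimate. Next I'll centre over the nut and close.

```bash
python3 -c "
from h import *
goal(rp(-8.9,0,47.9),-92.2)"
```

```text
shift [-0.44  0.85  2.38] turn 0.002 target [0.5333 0.008  0.1761]
```

send_rows(commands=[0, 0, 0.8, 0, 0, 0, 1.6, 0, -0.2, 0.4, 2.4, 0, -0.44, 0.85, 2.4, 0, -0.44, 0.85, 2.4, 0])

```text
t: 8.52
position: [0.5339, 0.0079, 0.1764]
ee_rot: [[0.0, 0.999, -0.037], [0.001, -0.037, -0.999], [-1.0, 0.0, -0.001]]
contact_force: [0.6, -0.1, 0.4]
width: 0.0856
```

send_rows(commands=[0, 0, 0, 0, 0, 0, 0, 0, 0, 0, 0, 0, 0, 0, 0, 0, 0, 0, 0, 0], claw=90, grip_force=20)

```text
t: 9.15
position: [0.5339, 0.0079, 0.1764]
ee_rot: [[0.0, 0.999, -0.036], [0.001, -0.036, -0.999], [-1.0, 0.0, -0.001]]
contact_force: [-0.2, 0.7, -0.1]
width: 0.0553
```

```bash
python3 -c "
from h import *
st()"
```

```text
t 9.15 pos [0.5339 0.0079 0.1764] head -92.08787525791162 tilt [ 0.0004  0.0009 -1.    ] F [-0.1824  0.6704 -0.0808] w 0.05527040178506677 j [  12.   21.  -20.  110.    9.   50. -105.] rot [-8.1882 -0.0643 47.781 ]
```

send_rows(commands=[0, 0, 0, 0, 0, 0, 0, 0, 0, 0, 0, 0, 0, 0, 0, 0, 0, 0, 0, 0], claw=165, grip_force=20)

```text
t: 9.78
position: [0.5335, 0.0089, 0.1765]
ee_rot: [[-0.0, 0.999, -0.036], [0.002, -0.036, -0.999], [-1.0, -0.001, -0.002]]
contact_force: [-3.5, 3.5, 3.0]
width: 0.0403
```

```bash
python3 -c "
from h import *
st()
a=snap('scene','pics/s6.png')
cv2.imwrite('pics/c6.png',cv2.resize(a[170:230,217:277],(480,480),interpolation=2))"
```

```text
t 9.775 pos [0.5335 0.0089 0.1765] head -92.04517047471381 tilt [-0.0005  0.0018 -1.    ] F [-3.5039  3.5148  3.0255] w 0.04031345156286454 j [  12.   21.  -20.  110.    9.   50. -105.] rot [-8.5473  0.83   48.0903]
```

The width is 40.3 mm, so the pads are flush on the ears and the nut is aligned. Now I'll ease 1 mm up-slope and pull along the axis.

send_rows(commands=[-0.06, 0.08, -0.05, 0, -0.06, 0.08, -0.05, 0, -0.3, -0.1, -0.05, 0, -0.55, -0.27, -0.05, 0, -0.8, -0.44, -0.05, 0], grip_force=35)

```text
t: 10.45
position: [0.5288, 0.0095, 0.1844]
ee_rot: [[-0.001, 0.999, -0.036], [0.002, -0.036, -0.999], [-1.0, -0.001, -0.002]]
contact_force: [-0.8, 1.3, -3.9]
width: 0.0397
```

```bash
python3 -c "
from h import *
st()"
```

```text
t 10.45 pos [0.5288 0.0095 0.1844] head -92.05048933676441 tilt [-0.001   0.0019 -1.    ] F [-0.8159  1.334  -3.8987] w 0.03970036916292322 j [  12.   20.  -20.  110.    9.   51. -104.] rot [-7.885   1.3159 57.2825]
```

send_rows(commands=[-0.4, -0.28, 0, 0, -0.8, -0.56, 0, 0, -1.2, -0.84, 0, 0, -1.6, -1.12, 0, 0, -2, -1.4, 0, 0])

```text
t: 11.08
position: [0.5151, 0.0096, 0.2051]
ee_rot: [[0.0, 0.999, -0.036], [0.002, -0.036, -0.999], [-1.0, 0.0, -0.002]]
contact_force: [0.3, 0.2, -0.7]
width: 0.0396
```

```bash
python3 -c "
from h import *
st()
a=snap('scene','pics/s7.png');b=cv2.imread('pics/s6.png')
cv2.imwrite('pics/c7.png',np.hstack([cv2.resize(x[150:230,207:287],(400,400),interpolation=2) for x in(b,a)]))"
```

```text
t 11.075 pos [0.5151 0.0096 0.2051] head -92.08122284476353 tilt [ 0.0002  0.0015 -1.    ] F [ 0.3004  0.231  -0.7033] w 0.039596616283598916 j [  13.   17.  -21.  111.    7.   53. -104.] rot [-7.1959  0.8571 82.0912]
```

View pics/c7.png

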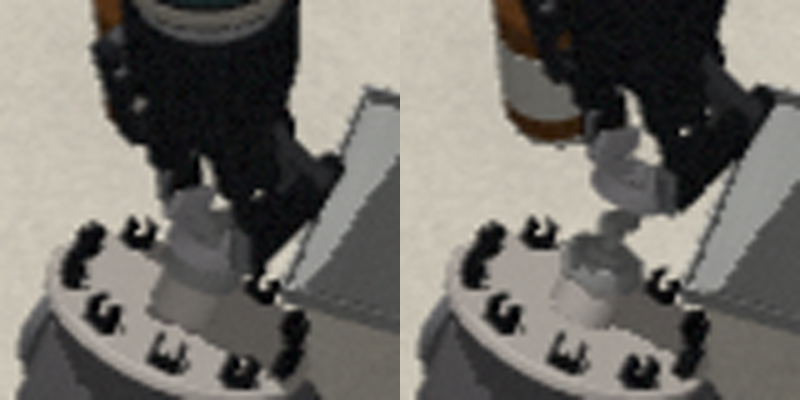

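The pair of crops shows the nut lifted clear, its underside above the tongue at (622,222), with the spacer still seated at (600,260). Now to the tray, with the jaws turned along its short side.

```bash
cat >> h.py <<'E'
TC=np.array([.4932,-.3619,0]);TH=19.3
tx=np.array([np.cos(np.radians(TH)),np.sin(np.radians(TH)),0]);ty=np.array([-tx[1],tx[0],0])
def tp(x,y,z): return TC+(tx*x+ty*y)/1e3+[0,0,z/1e3]
E
python3 -c "
from h import *
goal(tp(22,0,220),-70.7)"
```

```text
shift [-1.5   1.22 36.42] turn -0.373 target [ 0.514  -0.3546  0.22  ]
```

send_rows(commands=[-1.5, 0, 1, 0, -1.5, 0.2, 5, 0, -1.5, 0.4, 10, 0, -1.5, 0.6, 15, 0, -1.5, 0.8, 20, 0])

```text
t: 11.75
position: [0.5158, -0.1931, 0.2215]
ee_rot: [[0.002, 0.999, -0.037], [0.001, -0.037, -0.999], [-1.0, 0.002, -0.001]]
contact_force: [1.9, 0.4, -1.4]
width: 0.0394
```

send_rows(commands=[0, 0.2, 5, -0.1, 0, 0.3, 10, -0.2, 0, 0.4, 14, -0.3, 0, 0.4, 16.4, -0.373, 0, 0.4, 16.4, -0.373])

```text
t: 12.38
position: [0.5125, -0.3604, 0.2218]
ee_rot: [[0.002, 0.946, 0.325], [-0.001, 0.325, -0.946], [-1.0, 0.002, 0.001]]
contact_force: [0.1, 0.5, -2.0]
width: 0.0398
```

```bash
python3 -c "
from h import *
st();goal(tp(22,0,40),-70.7)"
```

```text
t 12.375 pos [ 0.5125 -0.3604  0.2218] head -71.04230474808702 tilt [ 0.002  -0.0006 -1.    ] F [ 0.0568  0.5255 -1.9794] w 0.03979531285115043 j [ 43.  26. -15.  95.   7.  60. -45.] rot [  11.9082 -368.9779   89.0485]
shift [18.18  0.29 -0.52] turn -0.006 target [ 0.514  -0.3546  0.04  ]
```

send_rows(commands=[4, 0.1, -0.2, 0, 9, 0.2, -0.4, 0, 14, 0.3, -0.5, 0, 17, 0.3, -0.5, 0, 18.2, 0.3, -0.5, 0])

```text
t: 13.0
position: [0.5136, -0.353, 0.0384]
ee_rot: [[-0.0, 0.946, 0.325], [0.002, 0.325, -0.946], [-1.0, 0.0, -0.002]]
contact_force: [0.4, 0.0, -1.3]
width: 0.0395
```

send_rows(commands=[0.3, 0, 0, 0, 0.6, 0, 0, 0, 0.9, 0, 0, 0, 1.2, 0, 0, 0, 1.5, 0, 0, 0])

```text
t: 13.62
position: [0.5137, -0.3531, 0.0236]
ee_rot: [[0.0, 0.946, 0.325], [0.001, 0.325, -0.946], [-1.0, 0.001, -0.001]]
contact_force: [-0.3, 0.3, -1.7]
width: 0.0398
```

```bash
python3 -c "
from h import *
st();goal(tp(22,0,15),-70.7)"
```

```text
t 13.625 pos [ 0.5137 -0.3531  0.0236] head -71.01970633764479 tilt [ 0.0001  0.0012 -1.    ] F [-0.3485  0.3222 -1.6935] w 0.039761202520568036 j [ 40.  40. -12. 102.  12.  39. -49.] rot [-101.0605 -361.6624  -73.8154]
shift [ 0.86 -0.02  0.15] turn -0.006 target [ 0.514  -0.3546  0.015 ]
```

send_rows(commands=[0.2, 0, 0, 0, 0.4, 0, 0, 0, 0.6, 0, 0, 0, 0.8, 0, 0, 0, 0.8, 0, 0, 0], grip_force=20)

```text
t: 14.25
position: [0.5136, -0.353, 0.0154]
ee_rot: [[-0.0, 0.946, 0.325], [0.001, 0.325, -0.946], [-1.0, 0.0, -0.001]]
contact_force: [0.5, -0.3, -1.4]
width: 0.0397
```

send_rows(commands=[0.1, 0, 0, 0, 0.2, 0, 0, 0, 0.3, 0, 0, 0, 0.4, 0, 0, 0, 0.4, 0, 0, 0])

```text
t: 14.88
position: [0.5141, -0.3531, 0.0134]
ee_rot: [[0.0, 0.946, 0.325], [0.001, 0.325, -0.946], [-1.0, 0.001, -0.001]]
contact_force: [-4.2, 2.7, 14.1]
width: 0.0396
```

send_rows(commands=[0.1, 0.3, 0, 0, 0.15, 0.5, 0, 0, 0.3, 0.75, 0, 0, 0.4, 0.95, 0, 0, 0.55, 1.1, 0, 0])

```text
t: 15.5
position: [0.5244, -0.3507, 0.0093]
ee_rot: [[0.0, 0.946, 0.325], [-0.001, 0.325, -0.946], [-1.0, 0.0, 0.001]]
contact_force: [-3.1, 0.3, 7.9]
width: 0.0396
```

```bash
python3 -c "
from h import *
st()"
```

```text
t 15.5 pos [ 0.5244 -0.3507  0.0093] head -71.05077416236723 tilt [ 0.0004 -0.0008 -1.    ] F [-3.1263  0.3498  7.9353] w 0.039590213272906585 j [ 39.  42. -11. 101.  12.  38. -50.] rot [-100.505  -358.7683  -91.5655]
```

send_rows(commands=[0.1, 0.15, 0, 0, 0.2, 0.3, 0, 0, 0.3, 0.4, 0, 0, 0.4, 0.4, 0, 0, 0.4, 0.4, 0, 0])

```text
t: 16.12
position: [0.5281, -0.3499, 0.0065]
ee_rot: [[0.0, 0.946, 0.324], [-0.002, 0.324, -0.946], [-1.0, -0.001, 0.002]]
contact_force: [-3.1, 1.3, 7.2]
width: 0.0397
```

```bash
python3 -c "
from h import *
st()
a=snap('scene','pics/s8.png');b=snap('top','pics/t8.png')
q=proj('scene',get_obs()['position']).astype(int);print(q)
cv2.imwrite('pics/c8.png',cv2.resize(a[q[1]-40:q[1]+40,q[0]-40:q[0]+40],(480,480),interpolation=2))"
```

```text
t 16.125 pos [ 0.5281 -0.3499  0.0065] head -71.06700620538743 tilt [ 0.     -0.0017 -1.    ] F [-3.1215  1.3498  7.1881] w 0.03966800312078535 j [ 39.  42. -11. 100.  12.  38. -51.] rot [ -99.1965 -357.8738  -95.9663]
[168 170]
```

View pics/c8.png

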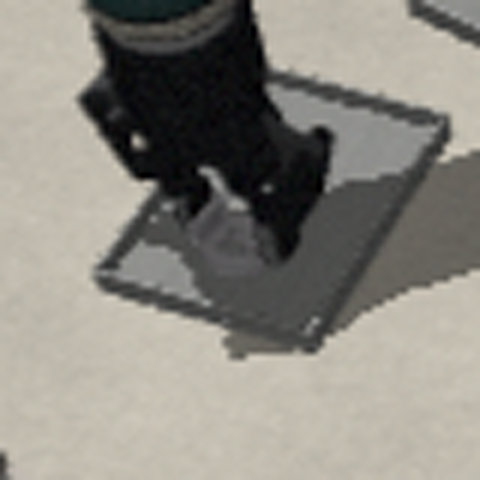

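The crop shows the nut standing in the tray at (230,240), nearly upright. I'll press down a bit more, then release.

send_rows(commands=[0.1, 0.1, 0, 0, 0.2, 0.15, 0, 0, 0.3, 0.15, 0, 0, 0.3, 0.15, 0, 0, 0.3, 0.15, 0, 0])

```text
t: 16.85
position: [0.5296, -0.3496, 0.0047]
ee_rot: [[-0.0, 0.946, 0.324], [-0.002, 0.324, -0.946], [-1.0, -0.001, 0.002]]
contact_force: [-2.7, 1.3, 7.9]
width: 0.0396
```

send_rows(commands=[0.1, 0.1, 0, 0, 0.15, 0.15, 0, 0, 0.2, 0.2, 0, 0, 0.2, 0.2, 0, 0, 0.2, 0.2, 0, 0])

```text
t: 17.48
position: [0.5307, -0.3494, 0.0038]
ee_rot: [[-0.002, 0.946, 0.324], [-0.003, 0.324, -0.946], [-1.0, -0.002, 0.002]]
contact_force: [-3.6, 0.9, 9.3]
width: 0.0399
```

send_rows(commands=[0, 0, 0, 0, 0, 0, 0, 0, 0, 0, 0, 0, 0, 0, 0, 0, 0, 0, 0, 0], claw=85)

```text
t: 18.1
position: [0.5307, -0.3494, 0.0037]
ee_rot: [[-0.002, 0.946, 0.324], [-0.003, 0.324, -0.946], [-1.0, -0.002, 0.002]]
contact_force: [0.2, 0.2, -0.5]
width: 0.0571
```

send_rows(commands=[-1, 0, 0, 0, -3, 0, 0, 0, -6, 0, 0, 0, -11, 0, 0, 0, -16, 0, 0, 0])

```text
t: 18.73
position: [0.5311, -0.349, 0.1668]
ee_rot: [[-0.0, 0.946, 0.324], [-0.003, 0.324, -0.946], [-1.0, -0.001, 0.003]]
contact_force: [1.7, -0.8, 0.4]
width: 0.0571
```

```bash
python3 -c "
from h import *
st();goal([.53,-.05,.24],-92.2)
s=get_obs()"
```

```text
t 18.725 pos [ 0.5311 -0.349   0.1668] head -71.08932912903867 tilt [-0.0004 -0.0032 -1.    ] F [ 1.6512 -0.8101  0.4434] w 0.05710621046639005 j [ 41.  30. -14.  96.   9.  54. -48.] rot [  -4.8061 -356.8305   33.6248]
shift [ -7.42   9.58 -28.3 ] turn 0.368 target [ 0.53 -0.05  0.24]
```

```bash
python3 -c "
from h import *
goal(rp(-10.9,1.2,20.4)+[0,0,.08],-92.2)"
```

```text
shift [ -6.68  13.13 -33.29] turn 0.368 target [0.5474 0.0087 0.2325]
```

send_rows(commands=[-4, 1, -4, 0.07, -6.7, 3, -10, 0.14, -6.7, 5.5, -16, 0.22, -6.7, 8, -22, 0.3, -6.7, 10.3, -27.5, 0.368], claw=45)

```text
t: 19.35
position: [0.5391, -0.0611, 0.235]
ee_rot: [[0.003, 0.999, -0.04], [-0.004, -0.04, -0.999], [-1.0, 0.003, 0.004]]
contact_force: [0.7, 0.6, 0.7]
width: 0.0701
```

```bash
python3 -c "
from h import *
st();goal(rp(-10.9,1.2,20.4)+[0,0,.08],-92.2)
a=snap('scene','pics/s9.png');b=snap('top','pics/t9.png')
cs=proj('scene',tp(36,0,12)).astype(int);ct=proj('top',tp(36,0,12)).astype(int);print(cs,ct)
k=lambda x,c,w:cv2.resize(x[c[1]-w:c[1]+w,c[0]-w:c[0]+w],(390,390),interpolation=2)
c2=proj('scene',rp(0,0,40)).astype(int);c3=proj('top',rp(0,0,40)).astype(int)
cv2.imwrite('pics/c9.png',np.hstack([k(a,cs,20),k(b,ct,25)]))
"
```

```text
t 19.35 pos [ 0.5391 -0.0611  0.235 ] head -92.31291977713799 tilt [ 0.0027 -0.004  -1.    ] F [0.6822 0.5877 0.6917] w 0.07007133421764788 j [ 17.  17. -17. 106.   6.  57. -95.] rot [ 31.7963 -68.8932  91.2697]
shift [ 0.23  0.55 -7.01] turn -0.002 target [0.5474 0.0087 0.2325]
[168 169] [359 196]
```

```bash
python3 -c "
from h import *
for n,f0,f1 in(('top','pics/top0.png','pics/t9.png'),('scene','pics/scene0.png','pics/s9.png')):
    a=cv2.imread(f0).astype(int);b=cv2.imread(f1).astype(int)
    c=proj(n,tp(0,0,3)).astype(int)
    poly=np.array([proj(n,tp(x,y,3)) for x,y in((-80,-60),(80,-60),(80,60),(-80,60))]).round().astype(np.int32)
    m=np.zeros(a.shape[:2],np.uint8);cv2.fillPoly(m,[poly],1)
    d=(np.abs(b-a).max(2)>14)&(m>0)
    k,l,s,ce=cv2.connectedComponentsWithStats(d.astype(np.uint8))
    for j in range(1,k):
        if s[j,4]>15:
            w=onz(n,*ce[j],.014)-TC;print(n,s[j],ce[j].round(1),'tray',w@tx,w@ty)
    x0,x1=c[0]-22,c[0]+26;g=cv2.cvtColor(b.astype(np.uint8),6)
    if n=='top':
        q=proj(n,tp(36,0,14)).astype(int);print(q);print(g[q[1]-12:q[1]+12,q[0]-12:q[0]+13])
"
```

```text
top [ 337  179   54   59 1911] [363.5 208.4] tray -0.0026469486518237483 0.0027917859434717107
[360 196]
[[180 142 132 155 130 110 125 147 152 150 149 150 150 150 149 147 145 145
  147 149 150 149 148 148 148]
 [150 129  99 121 149 154 153 151 152 151 149 149 149 147 148 149 146 145
  146 148 150 148 151 148 148]
 [123 150 155 153 153 152 152 151 150 151 150 148 149 148 149 150 147 145
  145 148 150 150 150 148 149]
 [155 156 153 153 152 152 152 151 150 151 151 149 149 149 147 150 146 152
  150 147 149 150 148 149 149]
 [153 155 154 152 150 153 153 151 151 144 143 151 155 156 138 131 125 162
  146 142 150 150 150 151 149]
 [153 155 154 153 153 152 152 147 147 142 145 166 176 174 145  93  75 161
  141 136 148 151 150 149 149]
 [154 153 155 155 154 154 141 122 145 172 167 162 160 167 179 120  55 161
  174 151 147 151 152 150 151]
 [153 154 154 155 155 143 129 131 167 171 140 117  78  88 161 147  84 137
  175 152 144 149 152 151 151]
 [153 154 155 156 142 106 146 177 172 148 148 155 124  78 139 178 116  68
  160 154 143 147 149 152 150]
 [153 155 155 158 108  67  72 159 162 159 154 154 
[... 915 characters left out ...]
5 153 156 158 156 154 155 156 155 153 153 153 152 151
  151 150 150 150 151 148 147]
 [158 156 154 154 154 154 153 154 154 154 153 152 153 150 151 154 152 150
  150 151 150 151 151 148 148]
 [157 156 157 154 155 155 154 154 155 153 152 152 153 152 148 153 154 152
  150 152 150 151 150 150 148]
 [157 158 156 154 154 154 154 153 154 154 153 152 153 152 151 151 154 151
  150 152 151 152 150 151 149]
 [155 157 156 154 153 153 155 153 154 154 154 150 154 151 152 151 152 153
  151 151 151 150 150 150 148]
 [156 157 156 156 154 153 154 153 152 154 154 152 153 152 151 151 153 154
  151 151 152 150 149 152 150]]
scene [159 163  17  15 157] [166.9 170.7] tray 0.04403732991266528 -0.0013888588682392476
```

The nut shows as a symmetric ring about 40 mm across at about (360,195) in the top view, so it is upright and inside the tray. Now the spacer.

send_rows(commands=[0, 0.2, -3, 0, 0, 0.4, -6, 0, 0.2, 0.55, -7, 0, 0.2, 0.55, -7, 0, 0.2, 0.55, -7, 0])

```text
t: 20.08
position: [0.5467, 0.0139, 0.2332]
ee_rot: [[0.003, 1.0, -0.029], [-0.001, -0.029, -1.0], [-1.0, 0.003, 0.001]]
contact_force: [-0.8, 0.4, 0.2]
width: 0.0704
```

```bash
python3 -c "
from h import *
st();goal(rp(-10.9,1.2,20.4),-92.2)"
```

```text
t 20.075 pos [0.5467 0.0139 0.2332] head -91.63706711318642 tilt [ 0.0026 -0.0009 -1.    ] F [-0.7766  0.4214  0.2   ] w 0.0704011279560776 j [  11.   18.  -19.  105.    7.   57. -103.] rot [34.6443  6.3786 87.0732]
shift [8.07 0.07 0.51] turn 0.01 target [0.5474 0.0087 0.1525]
```

send_rows(commands=[2, 0, 0.5, 0.01, 4, 0.05, 0.5, 0.01, 6, 0.05, 0.5, 0.01, 8, 0.05, 0.5, 0.01, 8, 0.05, 0.5, 0.01])

```text
t: 20.7
position: [0.5461, 0.0073, 0.1519]
ee_rot: [[-0.001, 0.999, -0.04], [-0.001, -0.04, -0.999], [-1.0, -0.001, 0.001]]
contact_force: [-0.2, -0.1, -0.4]
width: 0.0702
```

send_rows(commands=[0, 0, 0, 0, 0, 0, 0, 0, 0, 0, 0, 0, 0, 0, 0, 0, 0, 0, 0, 0], claw=165, grip_force=20)

```text
t: 21.32
position: [0.5464, 0.0084, 0.1529]
ee_rot: [[0.0, 0.999, -0.04], [-0.001, -0.04, -0.999], [-1.0, 0.0, 0.001]]
contact_force: [-2.6, 4.5, 6.2]
width: 0.0394
```

```bash
python3 -c "
from h import *
st()"
```

```text
t 21.325 pos [0.5464 0.0084 0.1529] head -92.26500968396375 tilt [ 0.0002 -0.0006 -1.    ] F [-2.6276  4.4716  6.2178] w 0.039444297677539 j [  10.   24.  -18.  109.   10.   48. -105.] rot [-11.4821   0.8353  21.3315]
```

send_rows(commands=[-0.06, 0.08, -0.05, 0, -0.06, 0.1, -0.05, 0, -0.3, -0.08, -0.05, 0, -0.55, -0.25, -0.05, 0, -0.8, -0.42, -0.05, 0], grip_force=35)

```text
t: 21.95
position: [0.5421, 0.0089, 0.1609]
ee_rot: [[0.0, 0.999, -0.04], [-0.001, -0.04, -0.999], [-1.0, 0.0, 0.001]]
contact_force: [0.2, 1.0, -2.1]
width: 0.0383
```

```bash
python3 -c "
from h import *
st()"
```

```text
t 21.95 pos [0.5421 0.0089 0.1609] head -92.27583443881883 tilt [ 0.0003 -0.0007 -1.    ] F [ 0.2433  0.9954 -2.077 ] w 0.03831523178816844 j [  10.   23.  -18.  110.    9.   49. -105.] rot [-10.3703   1.1669  30.3704]
```

send_rows(commands=[-0.2, -0.14, 0, 0, -0.4, -0.28, 0, 0, -0.6, -0.42, 0, 0, -0.8, -0.56, 0, 0, -1, -0.7, 0, 0])

```text
t: 22.58
position: [0.5347, 0.0091, 0.1709]
ee_rot: [[-0.0, 0.999, -0.04], [-0.001, -0.04, -0.999], [-1.0, -0.0, 0.001]]
contact_force: [-1.2, 2.4, -3.4]
width: 0.0394
```

```bash
python3 -c "
from h import *
st();a=snap('scene','pics/s10.png')
g=lambda f:cv2.imread(f)
A=cv2.absdiff(g('pics/s9.png'),a)
p=[proj('scene',rp(0,0,z)).round(1) for z in(30,42,54,65)];print(p)
cv2.imwrite('pics/c10.png',cv2.resize(a[150:230,207:287],(400,400),interpolation=2))"
```

```text
t 22.575 pos [0.5347 0.0091 0.1709] head -92.27671593244503 tilt [-0.0005 -0.0007 -1.    ] F [-1.2471  2.3727 -3.402 ] w 0.039411698498600094 j [  11.   22.  -19.  110.    9.   50. -105.] rot [-10.7522   1.1531  42.7556]
[array([245.7, 203.8]), array([247.5, 199.7]), array([249.4, 195.6]), array([251.1, 191.9])]
```

send_rows(commands=[-0.45, -0.32, 0, 0, -0.9, -0.63, 0, 0, -1.35, -0.95, 0, 0, -1.8, -1.26, 0, 0, -2.2, -1.54, 0, 0])

```text
t: 23.25
position: [0.5193, 0.0097, 0.1936]
ee_rot: [[0.0, 0.999, -0.04], [-0.001, -0.04, -0.999], [-1.0, 0.0, 0.001]]
contact_force: [0.3, 0.2, -0.9]
width: 0.0387
```

```bash
python3 -c "
from h import *
st();goal(tp(-33,0,200),-70.7)
a=snap('scene','pics/s11.png')
cv2.imwrite('pics/c11.png',cv2.resize(a[140:230,202:292],(450,450),interpolation=2))
# column of grey levels down the spindle: compare to s9
b=cv2.imread('pics/s9.png')
for z in(20,28,36,48,54,61):
    u,v=proj('scene',rp(0,0,z)).round().astype(int);print(z,b[v,u],a[v,u])"
```

```text
t 23.25 pos [0.5193 0.0097 0.1936] head -92.28382759851026 tilt [ 0.0002 -0.0009 -1.    ] F [ 0.319   0.1515 -0.9016] w 0.03866331382023796 j [  11.   18.  -19.  111.    8.   52. -104.] rot [-10.359    1.0882  70.2996]
shift [-0.6  -4.19 38.44] turn -0.377 target [ 0.4621 -0.3728  0.2   ]
20 [100 104 105] [103 108 112]
28 [78 78 77] [81 82 81]
36 [76 78 77] [82 83 84]
48 [80 80 79] [78 79 79]
54 [73 75 74] [75 74 75]
61 [62 64 63] [64 65 67]
```

The spacer is held: 38.7 mm wide, about 0.9 N, with 49 mm of travel. On to the tray.

send_rows(commands=[-1, -0.4, 2, 0, -1.5, -0.8, 7, 0, -1.5, -1.2, 13, 0, -1.5, -1.6, 19, 0, -1.5, -2, 24, 0])

```text
t: 23.92
position: [0.4891, -0.2319, 0.2095]
ee_rot: [[0.001, 0.999, -0.041], [-0.002, -0.041, -0.999], [-1.0, 0.001, 0.002]]
contact_force: [0.1, -0.3, -1.5]
width: 0.0389
```

send_rows(commands=[0, -0.5, 4, -0.1, 0, -1, 8, -0.2, 0, -1.8, 12, -0.3, 0, -2.2, 14.4, -0.377, 0, -2.2, 14.4, -0.377])

```text
t: 24.55
position: [0.4599, -0.3771, 0.2094]
ee_rot: [[0.0, 0.946, 0.325], [-0.002, 0.325, -0.946], [-1.0, -0.0, 0.002]]
contact_force: [0.3, 0.6, -0.3]
width: 0.0391
```

send_rows(commands=[0, 0, 0, 0, 0, 0, 0, 0, 0, 0, 0, 0, 0, 0, 0, 0, 0, 0, 0, 0])

```text
t: 25.18
position: [0.4601, -0.3769, 0.2095]
ee_rot: [[0.0, 0.946, 0.326], [-0.002, 0.326, -0.946], [-1.0, -0.0, 0.002]]
contact_force: [0.8, -0.3, -0.9]
width: 0.039
```

```bash
python3 -c "
from h import *
st();goal(tp(-40,0,30),-70.7)"
```

```text
t 25.175 pos [ 0.4601 -0.3769  0.2095] head -71.00344059346824 tilt [ 0.0005 -0.0022 -1.    ] F [ 0.8074 -0.346  -0.9031] w 0.038967304168115065 j [ 46.  24. -13. 100.   6.  57. -40.] rot [ -37.5845 -387.4752  108.6682]
shift [17.95 -0.37 -0.36] turn -0.005 target [ 0.4554 -0.3751  0.03  ]
```

send_rows(commands=[4, -0.1, -0.1, 0, 9, -0.2, -0.2, 0, 14, -0.4, -0.4, 0, 17, -0.4, -0.4, 0, 18, -0.4, -0.4, 0])

```text
t: 25.8
position: [0.4541, -0.374, 0.0275]
ee_rot: [[-0.002, 0.946, 0.326], [-0.0, 0.326, -0.946], [-1.0, -0.002, -0.001]]
contact_force: [0.3, 0.0, -0.3]
width: 0.0391
```

send_rows(commands=[0.5, 0, 0, 0, 1, 0, 0, 0, 1.4, 0, 0, 0, 1.8, 0, 0, 0, 2, 0, 0, 0])

```text
t: 26.42
position: [0.4541, -0.3741, 0.0076]
ee_rot: [[-0.002, 0.946, 0.326], [-0.0, 0.326, -0.946], [-1.0, -0.002, -0.0]]
contact_force: [-0.2, 0.9, -0.5]
width: 0.039
```

send_rows(commands=[0.15, 0, 0, 0, 0.3, 0, 0, 0, 0.45, 0, 0, 0, 0.6, 0, 0, 0, 0.7, 0, 0, 0], grip_force=20)

```text
t: 27.05
position: [0.4541, -0.3742, 0.0018]
ee_rot: [[-0.002, 0.946, 0.325], [-0.0, 0.325, -0.946], [-1.0, -0.002, -0.0]]
contact_force: [-5.0, 3.6, 16.2]
width: 0.0386
```

send_rows(commands=[0, 0.15, 0, 0, 0.1, 0.25, 0, 0, 0.15, 0.35, 0, 0, 0.2, 0.45, 0, 0, 0.25, 0.5, 0, 0])

```text
t: 27.68
position: [0.4564, -0.3738, 0.0017]
ee_rot: [[-0.007, 0.946, 0.324], [-0.001, 0.324, -0.946], [-1.0, -0.007, -0.001]]
contact_force: [-13.3, 3.3, 30.2]
width: 0.0387
```

Fingertips and the ring's rim are both on the floor. I'll take the load off, then loosen gradually so the ring settles flat.

send_rows(commands=[-0.1, 0, 0, 0, -0.2, 0, 0, 0, -0.2, 0, 0, 0, -0.2, 0, 0, 0, -0.2, 0, 0, 0])

```text
t: 28.3
position: [0.4564, -0.3736, 0.0034]
ee_rot: [[-0.008, 0.946, 0.325], [-0.001, 0.325, -0.946], [-1.0, -0.007, -0.002]]
contact_force: [-0.9, 0.1, -1.1]
width: 0.0389
```

send_rows(commands=[0, 0, 0, 0, 0, 0, 0, 0, 0, 0, 0, 0, 0, 0, 0, 0, 0, 0, 0, 0], claw=137)

```text
t: 28.92
position: [0.4564, -0.3736, 0.0034]
ee_rot: [[-0.008, 0.946, 0.325], [-0.001, 0.325, -0.946], [-1.0, -0.007, -0.002]]
contact_force: [-0.4, -0.2, -0.2]
width: 0.0395
```

send_rows(commands=[0, 0, 0, 0, 0, 0, 0, 0, 0, 0, 0, 0, 0, 0, 0, 0, 0, 0, 0, 0], claw=132)

```text
t: 29.55
position: [0.4564, -0.3736, 0.0034]
ee_rot: [[-0.008, 0.946, 0.325], [-0.001, 0.325, -0.946], [-1.0, -0.007, -0.002]]
contact_force: [0.4, 0.2, -1.2]
width: 0.041
```

send_rows(commands=[0, 0, 0, 0, 0, 0, 0, 0, 0, 0, 0, 0, 0, 0, 0, 0, 0, 0, 0, 0], claw=90)

```text
t: 30.18
position: [0.4564, -0.3736, 0.0034]
ee_rot: [[-0.007, 0.946, 0.325], [-0.001, 0.325, -0.946], [-1.0, -0.007, -0.002]]
contact_force: [0.0, 0.6, -0.6]
width: 0.0552
```

send_rows(commands=[-1, 0, 0, 0, -4, 0, 0, 0, -9, 0, 0, 0, -15, 0, 0, 0, -20, 0, 0, 0], claw=60)

```text
t: 30.8
position: [0.4582, -0.3735, 0.2066]
ee_rot: [[-0.006, 0.946, 0.325], [-0.002, 0.325, -0.946], [-1.0, -0.006, 0.0]]
contact_force: [0.9, -0.4, -0.1]
width: 0.0655
```

```bash
python3 -c "
from h import *
st();goal(rp(-8.6,1.2,18)+[0,0,.08],-92.2)"
```

```text
t 30.8 pos [ 0.4582 -0.3735  0.2066] head -71.05380018519838 tilt [-0.0057 -0.0023 -1.    ] F [ 0.8545 -0.3999 -0.0875] w 0.06545705520899588 j [ 46.  24. -13. 101.   7.  56. -41.] rot [ -40.8146 -384.1583  107.4951]
shift [ -2.66  21.13 -33.14] turn 0.369 target [0.5507 0.0086 0.2318]
```

send_rows(commands=[-1, 2, -3, 0.05, -2, 5, -8, 0.1, -2.7, 8, -13, 0.18, -2.7, 11, -18, 0.26, -2.7, 14, -22, 0.33])

```text
t: 31.42
position: [0.5195, -0.1176, 0.2339]
ee_rot: [[-0.004, 1.0, -0.001], [-0.003, -0.001, -1.0], [-1.0, -0.004, 0.003]]
contact_force: [1.1, -0.1, -0.2]
width: 0.0654
```

```bash
python3 -c "
from h import *
st();goal(rp(-8.6,1.2,18)+[0,0,.08],-92.2)
a=snap('scene','pics/s12.png');b=snap('top','pics/t12.png')
q=proj('top',tp(-33,0,10)).astype(int);print(q)
g=cv2.cvtColor(b,6);print(g[q[1]-11:q[1]+11,q[0]-11:q[0]+12])
k=lambda x,c,w:cv2.resize(x[c[1]-w:c[1]+w,c[0]-w:c[0]+w],(390,390),interpolation=2)
cv2.imwrite('pics/c12.png',np.hstack([k(a,proj('scene',tp(0,0,8)).astype(int),32),k(b,proj('top',tp(0,0,8)).astype(int),32)]))"
```

```text
t 31.425 pos [ 0.5195 -0.1176  0.2339] head -90.03187410094193 tilt [-0.0043 -0.0028 -1.    ] F [ 1.0651 -0.1094 -0.1671] w 0.06544785585369767 j [ 23.  17. -17. 107.   6.  57. -86.] rot [  16.8759 -126.0542  100.3146]
shift [  0.16   3.11 -12.62] turn 0.038 target [0.5507 0.0086 0.2318]
[367 217]
[[154 154 154 151 153 151 151 150 154 154 152 152 151 149 151 151 149 148
  149 152 154 151 153]
 [152 155 154 152 152 153 151 150 152 153 152 152 152 150 150 151 151 149
  149 153 153 152 154]
 [154 153 155 153 152 152 151 152 152 155 152 152 151 151 151 151 151 150
  149 150 152 152 151]
 [152 153 155 154 152 153 152 151 150 153 154 152 152 153 151 152 151 150
  149 150 152 152 151]
 [152 152 155 154 153 152 153 152 152 154 143 146 149 152 152 152 150 150
  150 149 151 151 152]
 [153 153 154 154 153 153 154 154 150 148 123 136 148 147 148 148 150 151
  150 150 150 152 151]
 [153 153 152 154 155 155 140 134 143 140 147 147 148 152 149 147 148 151
  151 150 148 151 151]
 [154 153 152 155 156 143  90  98 139 148 145 129 123 138 143 152 149 141
  147 151 148 151 150]
 [154 154 153 154 158 103
[... 633 characters left out ...]
150 152 150 151 151]
 [155 155 154 152 154 122 103  97 141 156 141 141 137 121 135 151 144 147
  151 152 151 150 150]
 [156 155 153 154 154 153 159 100  81 131 150 151 152 152 151 145 133 145
  153 153 152 151 151]
 [155 155 155 153 153 153 153 126 101 101 127 140 142 149 150 138 145 151
  153 152 151 151 151]
 [155 155 154 153 152 153 152 155 158 158 142 134 131 146 152 155 151 152
  153 154 153 151 151]
 [154 155 155 154 152 154 152 152 154 155 155 154 152 151 150 154 154 152
  151 153 152 152 151]
 [155 155 154 154 152 152 152 150 154 155 155 153 151 150 152 153 154 151
  151 152 153 153 150]
 [155 155 154 155 153 153 152 152 153 153 155 153 151 150 151 151 153 153
  150 152 154 154 153]]
```

The ring shows round and symmetric in the top view (about 14×14 px, centred near (367,217)), so it lies flat. Next, the disc.

send_rows(commands=[0, 1, -4, 0.02, 0, 2, -8, 0.038, 0.1, 3, -12, 0.038, 0.1, 3.1, -12.6, 0.038, 0.1, 3.1, -12.6, 0.038])

```text
t: 32.15
position: [0.5505, 0.0126, 0.233]
ee_rot: [[-0.003, 1.0, -0.028], [-0.001, -0.028, -1.0], [-1.0, -0.003, 0.001]]
contact_force: [-0.4, -0.2, 0.3]
width: 0.0656
```

```bash
python3 -c "
from h import *
st();goal(rp(-8.6,1.2,18),-92.2)"
```

```text
t 32.15 pos [0.5505 0.0126 0.233 ] head -91.60588941382221 tilt [-0.0033 -0.0007 -1.    ] F [-0.3602 -0.191   0.2806] w 0.06562987109865791 j [  11.   19.  -20.  105.    7.   58. -103.] rot [37.7218  5.2176 84.7106]
shift [8.12 0.05 0.4 ] turn 0.01 target [0.5507 0.0086 0.1518]
```

send_rows(commands=[2, 0, 0.4, 0.01, 4, 0.05, 0.4, 0.01, 6, 0.05, 0.4, 0.01, 8.1, 0.05, 0.4, 0.01, 8.1, 0.05, 0.4, 0.01])

```text
t: 32.78
position: [0.5494, 0.0062, 0.1508]
ee_rot: [[-0.007, 0.999, -0.041], [-0.002, -0.041, -0.999], [-1.0, -0.007, 0.002]]
contact_force: [-0.8, -0.5, 1.1]
width: 0.0653
```

send_rows(commands=[0, 0, 0, 0, 0, 0, 0, 0, 0, 0, 0, 0, 0, 0, 0, 0, 0, 0, 0, 0], claw=185, grip_force=30)

```text
t: 33.4
position: [0.55, 0.009, 0.1526]
ee_rot: [[-0.004, 0.999, -0.039], [0.001, -0.039, -0.999], [-1.0, -0.004, -0.001]]
contact_force: [-1.6, 5.7, 3.0]
width: 0.0316
```

```bash
python3 -c "
from h import *
st()"
```

```text
t 33.4 pos [0.55   0.009  0.1526] head -92.22417453969483 tilt [-0.0043  0.0013 -1.    ] F [-1.5811  5.7119  3.0161] w 0.031641259206997584 j [  10.   24.  -19.  109.   10.   49. -105.] rot [-8.704   1.6237 19.0159]
```

send_rows(commands=[-0.06, 0.08, -0.05, 0, -0.06, 0.1, -0.05, 0, -0.3, -0.08, -0.05, 0, -0.55, -0.25, -0.05, 0, -0.8, -0.42, -0.05, 0], grip_force=50)

```text
t: 34.02
position: [0.5456, 0.0094, 0.1607]
ee_rot: [[-0.005, 0.999, -0.039], [0.001, -0.039, -0.999], [-1.0, -0.005, -0.001]]
contact_force: [-0.2, -0.3, -1.7]
width: 0.0309
```

```bash
python3 -c "
from h import *
st()"
```

```text
t 34.025 pos [0.5456 0.0094 0.1607] head -92.24324967639033 tilt [-0.0046  0.0011 -1.    ] F [-0.2149 -0.251  -1.7485] w 0.03092987156266541 j [  11.   23.  -19.  109.   10.   49. -105.] rot [-7.6721  1.8771 28.1647]
```

send_rows(commands=[-0.5, -0.35, 0, 0, -1, -0.7, 0, 0, -1.5, -1.05, 0, 0, -2, -1.4, 0, 0, -2.5, -1.75, 0, 0])

```text
t: 34.65
position: [0.5281, 0.0101, 0.1862]
ee_rot: [[-0.004, 0.999, -0.039], [0.001, -0.039, -0.999], [-1.0, -0.004, -0.001]]
contact_force: [-0.4, -0.3, -2.2]
width: 0.031
```

```bash
python3 -c "
from h import *
st()"
```

```text
t 34.65 pos [0.5281 0.0101 0.1862] head -92.23925861005824 tilt [-0.0044  0.0011 -1.    ] F [-0.4106 -0.2931 -2.1874] w 0.031012889738775303 j [  11.   20.  -20.  110.    8.   52. -104.] rot [-7.4592  1.8673 59.1565]
```

send_rows(commands=[-0.6, -0.42, 0, 0, -1.2, -0.84, 0, 0, -1.8, -1.26, 0, 0, -2.5, -1.75, 0, 0, -3.1, -2.17, 0, 0])

```text
t: 35.28
position: [0.5062, 0.0109, 0.2178]
ee_rot: [[-0.004, 0.999, -0.039], [0.001, -0.039, -0.999], [-1.0, -0.004, -0.001]]
contact_force: [0.4, -0.6, -1.9]
width: 0.0309
```

```bash
python3 -c "
from h import *
st();goal([.486,.333,.25])"
```

```text
t 35.275 pos [0.5062 0.0109 0.2178] head -92.24190006300437 tilt [-0.0042  0.001  -1.    ] F [ 0.3744 -0.5822 -1.8839] w 0.030878441700026103 j [  12.   16.  -20.  111.    6.   54. -103.] rot [-7.2525  1.8248 97.5908]
shift [ -3.18  -3.29 -32.11] turn 0.0 target [0.486 0.333 0.25 ]
```

The disc is clear of the spindle: 79 mm of travel, about 2 N. On to the wash tray.

send_rows(commands=[-3, 0, -1, 0, -3.2, -0.5, -5, 0, -3.2, -1.2, -10, 0, -3.2, -2, -15, 0, -3.2, -2.8, -20, 0])

```text
t: 35.9
position: [0.4858, 0.2132, 0.2505]
ee_rot: [[-0.004, 0.999, -0.04], [0.001, -0.04, -0.999], [-1.0, -0.004, -0.001]]
contact_force: [0.3, 0.0, -2.7]
width: 0.031
```

send_rows(commands=[0, -0.3, -4, 0, 0, -0.6, -8, 0, 0, -0.9, -11, 0, 0, -1.2, -12.2, 0, 0, -1.2, -12.2, 0])

```text
t: 36.52
position: [0.4782, 0.3356, 0.2505]
ee_rot: [[-0.004, 0.999, -0.038], [0.001, -0.038, -0.999], [-1.0, -0.004, -0.0]]
contact_force: [0.1, -0.5, -2.4]
width: 0.0315
```

```bash
python3 -c "
from h import *
st();goal([.478,.333,.09])
b=cv2.imread('pics/t12.png')
# wash tray from top0: dark blob
b=cv2.imread('pics/top0.png');g=cv2.cvtColor(b,6);m=((g<75)&(g>35)).astype(np.uint8);m[:, :95]=0;m[:,190:]=0;m[:150]=0;m[240:]=0
m=cv2.morphologyEx(m,cv2.MORPH_OPEN,np.ones((5,5)))
c=max(cv2.findContours(m,0,1)[0],key=cv2.contourArea);r=cv2.minAreaRect(c);print(r)
for z in(.004,.03):
  w=np.array([onz('top',*p,z)[:2] for p in cv2.boxPoints(r)]);print(z,w.mean(0),np.linalg.norm(w[1]-w[0]),np.linalg.norm(w[2]-w[1]))"
```

```text
t 36.525 pos [0.4782 0.3356 0.2505] head -92.20302232076459 tilt [-0.0041  0.0005 -1.    ] F [ 0.1424 -0.4786 -2.36  ] w 0.03145910529738137 j [ -16.   22.  -28.   99.   12.   62. -140.] rot [-21.6006 325.1824 147.5626]
shift [16.05  0.05  0.26] turn 0.0 target [0.478 0.333 0.09 ]Traceback (most recent call last):
  File "<string>", line 8, in <module>
    c=max(cv2.findContours(m,0,1)[0],key=cv2.contourArea);r=cv2.minAreaRect(c);print(r)
ValueError: max() iterable argument is empty
```

send_rows(commands=[4, 0, 0.2, 0, 9, 0, 0.3, 0, 13, 0, 0.3, 0, 16, -0.1, 0.3, 0, 17.8, -0.2, 0.3, 0])

```text
t: 37.15
position: [0.4756, 0.3303, 0.0711]
ee_rot: [[-0.005, 0.999, -0.041], [-0.002, -0.041, -0.999], [-1.0, -0.005, 0.002]]
contact_force: [0.5, -0.3, -2.5]
width: 0.031
```

send_rows(commands=[0.3, 0, 0, 0, 0.6, 0, 0, 0, 0.9, 0, 0, 0, 1.2, 0, 0, 0, 1.3, 0, 0, 0], grip_force=25)

```text
t: 37.78
position: [0.4756, 0.3304, 0.0582]
ee_rot: [[-0.005, 0.999, -0.041], [-0.002, -0.041, -0.999], [-1.0, -0.005, 0.002]]
contact_force: [-0.2, 0.5, -2.1]
width: 0.0315
```

send_rows(commands=[0.2, 0, 0, 0, 0.4, 0.1, 0, 0, 0.6, 0.3, 0, 0, 0.8, 0.5, 0, 0, 1, 0.75, 0, 0])

```text
t: 38.4
position: [0.4842, 0.3296, 0.0487]
ee_rot: [[-0.004, 0.999, -0.041], [-0.002, -0.041, -0.999], [-1.0, -0.004, 0.002]]
contact_force: [-0.1, -2.6, 5.9]
width: 0.0309
```

send_rows(commands=[0.15, 0.15, 0, 0, 0.35, 0.3, 0, 0, 0.55, 0.45, 0, 0, 0.75, 0.6, 0, 0, 0.9, 0.7, 0, 0])

```text
t: 39.02
position: [0.4922, 0.3291, 0.0399]
ee_rot: [[-0.002, 0.999, -0.041], [-0.002, -0.041, -0.999], [-1.0, -0.002, 0.002]]
contact_force: [1.9, -2.1, 3.8]
width: 0.0312
```

send_rows(commands=[0.2, 0.15, 0, 0, 0.4, 0.3, 0, 0, 0.6, 0.42, 0, 0, 0.8, 0.54, 0, 0, 1, 0.65, 0, 0])

```text
t: 39.65
position: [0.4991, 0.3289, 0.0298]
ee_rot: [[-0.002, 0.999, -0.042], [-0.002, -0.042, -0.999], [-1.0, -0.001, 0.002]]
contact_force: [1.4, -2.4, 4.8]
width: 0.0312
```

send_rows(commands=[0.15, 0.08, 0, 0, 0.3, 0.15, 0, 0, 0.45, 0.2, 0, 0, 0.6, 0.26, 0, 0, 0.7, 0.3, 0, 0])

```text
t: 40.28
position: [0.5023, 0.3288, 0.0228]
ee_rot: [[-0.001, 0.999, -0.042], [-0.001, -0.042, -0.999], [-1.0, -0.001, 0.001]]
contact_force: [2.4, -0.7, 4.4]
width: 0.0313
```

```bash
python3 -c "
from h import *
st();a=snap('scene','pics/s13.png');b=snap('top','pics/t13.png')
q=proj('scene',[.507,.332,.02]).astype(int);print(q)
cv2.imwrite('pics/c13.png',cv2.resize(a[max(0,q[1]-70):q[1]+70,q[0]-80:q[0]+80],None,fx=5,fy=4.2,interpolation=2) if 0 else cv2.resize(a[q[1]-70:q[1]+70,q[0]-90:q[0]+90],(720,560),interpolation=2))"
```

```text
t 40.275 pos [0.5023 0.3288 0.0228] head -92.38617477321928 tilt [-0.0012 -0.0014 -1.    ] F [ 2.3955 -0.7213  4.4129] w 0.03128304820665151 j [ -20.   40.  -21.  105.   22.   39. -147.] rot [-132.227   319.3855  -52.8721]
[357 294]
```

send_rows(commands=[0.1, 0.03, 0, 0, 0.2, 0.06, 0, 0, 0.3, 0.1, 0, 0, 0.4, 0.1, 0, 0, 0.4, 0.1, 0, 0])

```text
t: 41.0
position: [0.5034, 0.3288, 0.0196]
ee_rot: [[-0.001, 0.999, -0.042], [-0.002, -0.042, -0.999], [-1.0, -0.001, 0.002]]
contact_force: [1.3, -3.7, 11.5]
width: 0.0311
```

send_rows(commands=[0.1, 0, 0, 0, 0.2, 0, 0, 0, 0.3, 0, 0, 0, 0.3, 0, 0, 0, 0.3, 0, 0, 0])

```text
t: 41.62
position: [0.5035, 0.3288, 0.0195]
ee_rot: [[-0.0, 0.999, -0.042], [-0.003, -0.042, -0.999], [-1.0, 0.0, 0.003]]
contact_force: [-4.1, -7.1, 27.0]
width: 0.0309
```

There is a firm stop at z=0.0195, so the disc is flat. I'll relieve the load, release and retract.

send_rows(commands=[0, 0, 0, 0, 0, 0, 0, 0, 0, 0, 0, 0, 0, 0, 0, 0, 0, 0, 0, 0])

```text
t: 42.25
position: [0.5033, 0.329, 0.0196]
ee_rot: [[-0.0, 0.999, -0.042], [-0.003, -0.042, -0.999], [-1.0, -0.0, 0.003]]
contact_force: [0.6, -1.7, 7.4]
width: 0.031
```

send_rows(commands=[0, 0, 0, 0, 0, 0, 0, 0, 0, 0, 0, 0, 0, 0, 0, 0, 0, 0, 0, 0], claw=100)

```text
t: 42.88
position: [0.5033, 0.329, 0.0195]
ee_rot: [[-0.0, 0.999, -0.042], [-0.003, -0.042, -0.999], [-1.0, -0.0, 0.003]]
contact_force: [0.2, 0.2, -0.1]
width: 0.0515
```

send_rows(commands=[-1, 0, 0, 0, -3, 0, 0, 0, -7, 0, 0, 0, -12, 0, 0, 0, -17, 0, 0, 0])

```text
t: 43.5
position: [0.5033, 0.3297, 0.1928]
ee_rot: [[0.001, 0.999, -0.042], [-0.002, -0.042, -0.999], [-1.0, 0.001, 0.002]]
contact_force: [1.5, -0.1, 0.3]
width: 0.0518
```

send_rows(commands=[-2, 0, 4, 0, -4, 0, 9, 0, -4, 0, 14, 0, -4, 0, 19, 0, -4, 0, 24, 0])

```text
t: 44.12
position: [0.4932, 0.0885, 0.235]
ee_rot: [[0.003, 0.999, -0.041], [-0.002, -0.041, -0.999], [-1.0, 0.003, 0.002]]
contact_force: [1.0, -0.8, 0.2]
width: 0.0519
```

```bash
python3 -c "
from h import *
st();a=snap('scene','pics/s14.png');b=snap('top','pics/t14.png')
k=lambda x,c,w:cv2.resize(x[c[1]-w:c[1]+w,c[0]-w:c[0]+w],(390,290),interpolation=2)
p=lambda n,q:proj(n,q).astype(int)
W=[.507,.332,.02]
cv2.imwrite('pics/fin.png',np.vstack([np.hstack([k(b,p('top',tp(0,0,8)),32),k(a,p('scene',tp(0,0,8)),32)]),np.hstack([k(b,p('top',W),45),k(a,p('scene',W),65)])]))"
```

```text
t 44.125 pos [0.4932 0.0885 0.235 ] head -92.37716970446667 tilt [ 0.0034 -0.0021 -1.    ] F [ 0.999  -0.7675  0.2092] w 0.051941307566346163 j [   8.   14.  -25.  111.    7.   56. -113.] rot [-10.4584  78.8706 120.8818]
```

View pics/fin.png

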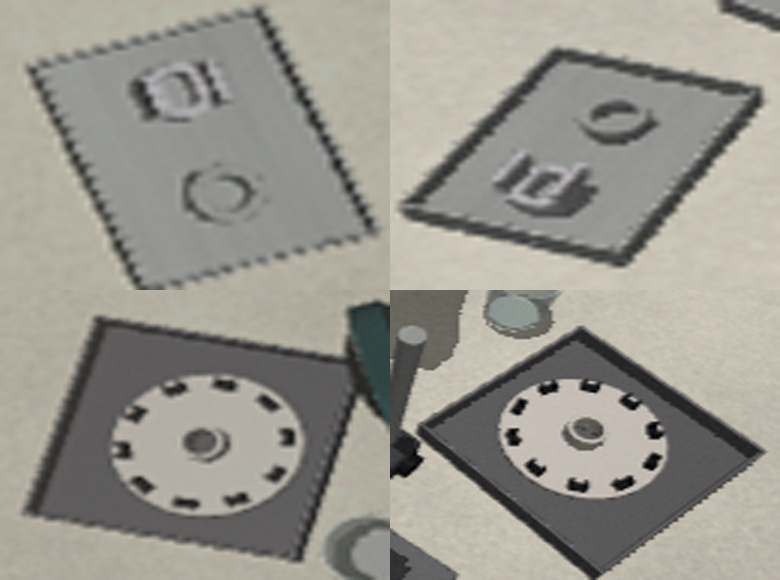

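The last picture shows the nut (ears up, at (178,88)) and the ring (at (222,192)) flat side by side in the steel tray. The disc lies hub up and near centre in the wash tray. I'll settle the arm and hand in.

send_rows(commands=[0, 0, 0, 0, 0, 0, 0, 0, 0, 0, 0, 0, 0, 0, 0, 0, 0, 0, 0, 0])

```text
t: 44.85
position: [0.4933, 0.0843, 0.2344]
ee_rot: [[0.002, 0.999, -0.049], [-0.005, -0.049, -0.999], [-1.0, 0.002, 0.005]]
contact_force: [0.4, -0.4, -0.8]
width: 0.0517
```

```bash
python3 -c "
from h import *
for n,i in(('top','t14'),('scene','s14')):
    a=cv2.imread(f'pics/{n}0.png');b=cv2.imread(f'pics/{i}.png')
    for nm,p in(('bottle',[.381,-.183,.16]),('beaker',[.397,.186,.09]),('rack',[.729,-.251,.09]),('rod',[.715,.248,.47])):
        u,v=proj(n,p).astype(int);w=8
        if w<u<512-w and w<v<384-w: print(n,nm,np.abs(a[v-w:v+w,u-w:u+w].astype(int)-b[v-w:v+w,u-w:u+w]).mean().round(1))
print(hand_in())"
```

```text
top bottle 8.8
top beaker 9.2
top rack 12.1
top rod 12.6
scene bottle 12.0
scene beaker 12.7
scene rack 13.7
scene rod 60.8
the job is handed in; nothing more can be done
None
```

I handed the job in at about t = 45 s of the 72 s allowed; hand-in gave no verdict.

- **Nut:** I swept an open finger past its front ear to turn it. Two sweeps missed before the third worked. Closing the jaws to 40 mm lined up the ears, and it drew off with 4 N or less on the wrist. I tipped it upright on the tray floor before letting go.
- **Spacer ring:** it drew off freely. In the tray the fingertips reached the floor before the ring was flat (about 30 N briefly), so I loosened the grip slowly and let it settle the last bit.
- **Disc:** it drew off at about its own weight. I rolled it flat in the wash tray until it met a firm stop (27 N peak), then released it.

**Last checks:**
- The final picture shows the nut ears up and the ring flat beside it in the farthest steel tray. The disc lies hub up in the wash tray, about 6 mm off centre. The arm was clear, with no contact force above noise.
- **Bystanders not confirmed:** I compared before and after pictures only by pixel difference. It was a low 9–14 nearly everywhere but 61 at the stand's rod in the scene view. I didn't check that one; it may be the arm standing in the view. The rod's difference in the top view was 12.6, and no unexpected contact force appeared in any reading.

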